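# Load the analyser tray: cartridges windows up, control tube laid ready

## Task

Load the grey analyser tray: lay every test cartridge on the bench flat in a bay of its own with its orange window face up, turning over those that lie face down. Also pull the control tube out of its spring clips and lay it centred in the two blue V rests behind the tray's bays, leaving the bottles and the culture dish where they stand.

Things in the scene. Friction and masses are not known exactly. Their poses are not given: they have to be found in the camera images.
- cartridge_a (a point): white plastic test cartridge, a flat block 76 x 50 x 22 mm, 80 g; this point is its centre. x along the 50 mm side, y along the 76 mm side, z out of its front, which has an orange panel with three round glass windows (the back is black with grey ribs). z points up when the windows are up, down when it lies face down. It stands by itself on any edge face.
- cartridge_b (a point): white plastic test cartridge, a flat block 76 x 50 x 22 mm, 80 g; this point is its centre. x along the 50 mm side, y along the 76 mm side, z out of its front, which has an orange panel with three round glass windows (the back is black with grey ribs). z points up when the windows are up, down when it lies face down. It stands by itself on any edge face. May be absent
- cartridge_c (a point): white plastic test cartridge, a flat block 76 x 50 x 22 mm, 80 g; this point is its centre. x along the 50 mm side, y along the 76 mm side, z out of its front, which has an orange panel with three round glass windows (the back is black with grey ribs). z points up when the windows are up, down when it lies face down. It stands by itself on any edge face. May be absent
- cartridge_d (a point): white plastic test cartridge, a flat block 76 x 50 x 22 mm, 80 g; this point is its centre. x along the 50 mm side, y along the 76 mm side, z out of its front, which has an orange panel with three round glass windows (the back is black with grey ribs). z points up when the windows are up, down when it lies face down. It stands by itself on any edge face. May be absent
- bay0 (a point): the right-hand one of three bays (any cartridge in any bay) of the grey tray (160 x 290 mm): centre of its floor, 8 mm above the worktop; y along its long side and along the row (pitch 95 mm), z up. Takes a cartridge flat, either way round, 3 mm to spare on each side, inside a blue lip 5 mm high that is open for the fingers along the middle 54 mm of both long sides
- bay1 (a point): the middle one of three bays (any cartridge in any bay) of the grey tray (160 x 290 mm): centre of its floor, 8 mm above the worktop; y along its long side and along the row (pitch 95 mm), z up. Takes a cartridge flat, either way round, 3 mm to spare on each side, inside a blue lip 5 mm high that is open for the fingers along the middle 54 mm of both long sides
- bay2 (a point): the left-hand one of three bays (any cartridge in any bay) of the grey tray (160 x 290 mm): centre of its floor, 8 mm above the worktop; y along its long side and along the row (pitch 95 mm), z up. Takes a cartridge flat, either way round, 3 mm to spare on each side, inside a blue lip 5 mm high that is open for the fingers along the middle 54 mm of both long sides
- rest (a point): two blue V rests on the tray behind the middle bay, 72 mm apart along y, each 12 mm thick and 43 mm wide over the V: the point, 34 mm above the worktop, where the middle of the tube's axis comes to lie; y along the laid tube, either way round, parallel to the row of bays, z up. Between the rests the space is free down to the tray, 26 mm below this point. The middle bay's centre is 82 mm away along -x
- clip_mid (a point): two steel C spring clips, 10 mm wide, 72 mm apart along y on a fixed stand, mouths to -x; the point, 50 mm up, is the middle of the held tube's axis; y along the tube, z up. Between the clips the tube is free all round (base 42 mm below; posts only behind the clips; tops 13 mm above). End plates stop lengthwise sliding: pull along -x; the jaws resist with about 10 N, open after 10 mm
- tube_mid (a point): clear sample tube with a white cap, 16 mm in diameter and 101 mm long, 17 g: the middle of its axis; z along the tube towards the cap. It starts lying level in the spring clips
- reagent_1: brown bottle with a black cap, 50 mm wide, 98 mm high, a bystander; origin under its centre
- reagent_2: white bottle with a green cap, 42 mm wide, 99 mm high, a bystander; origin under its centre
- petri_0: round culture dish with a lid, 61 mm wide, 14 mm high, a bystander; origin under its centre

How it is judged (in metres and radians):
At the end, for the whole second after the job is handed in: Every cartridge lies flat in a bay, windows up: centre within 6 mm of the bay's each way, seated within 3.5 mm, tilt under 0.1 rad, long side along the bay within 0.15 rad. The tube lies in the V rests: middle within 14 mm along, 5 mm across, 6 mm in height, axis within 0.12 rad (((x of cartridge_a in the frame of bay0 between -0.006 and 0.006 m and y of cartridge_a in the frame of bay0 between -0.006 and 0.006 m and z of cartridge_a in the frame of bay0 between 0.007 and 0.0145 m and angle between cartridge_a's own z axis and vertical below 0.1 rad and angle between the x axis of cartridge_a and the x axis of bay0, either way round below 0.15 rad) or (x of cartridge_a in the frame of bay1 between -0.006 and 0.006 m and y of cartridge_a in the frame of bay1 between -0.006 and 0.006 m and z of cartridge_a in the frame of bay1 between 0.007 and 0.0145 m and angle between cartridge_a's own z axis and vertical below 0.1 rad and angle between the x axis of cartridge_a and the x axis of bay1, either way round below 0.15 rad) or (x of cartridge_a in the frame of bay2 between -0.006 and 0.006 m and y of cartridge_a in the frame of bay2 between -0.006 and 0.006 m and z of cartridge_a in the frame of bay2 between 0.007 and 0.0145 m and angle between cartridge_a's own z axis and vertical below 0.1 rad and angle between the x axis of cartridge_a and the x axis of bay2, either way round below 0.15 rad)) and ((x of cartridge_b in the frame of bay0 between -0.006 and 0.006 m and y of cartridge_b in the frame of bay0 between -0.006 and 0.006 m and z of cartridge_b in the frame of bay0 between 0.007 and 0.0145 m and angle between cartridge_b's own z axis and vertical below 0.1 rad and angle between the x axis of cartridge_b and the x axis of bay0, either way round below 0.15 rad) or (x of cartridge_b in the frame of bay1 between -0.006 and 0.006 m and y of cartridge_b in the frame of bay1 between -0.006 and 0.006 m and z of cartridge_b in the frame of bay1 between 0.007 and 0.0145 m and angle between cartridge_b's own z axis and vertical below 0.1 rad and angle between the x axis of cartridge_b and the x axis of bay1, either way round below 0.15 rad) or (x of cartridge_b in the frame of bay2 between -0.006 and 0.006 m and y of cartridge_b in the frame of bay2 between -0.006 and 0.006 m and z of cartridge_b in the frame of bay2 between 0.007 and 0.0145 m and angle between cartridge_b's own z axis and vertical below 0.1 rad and angle between the x axis of cartridge_b and the x axis of bay2, either way round below 0.15 rad)) and ((x of cartridge_c in the frame of bay0 between -0.006 and 0.006 m and y of cartridge_c in the frame of bay0 between -0.006 and 0.006 m and z of cartridge_c in the frame of bay0 between 0.007 and 0.0145 m and angle between cartridge_c's own z axis and vertical below 0.1 rad and angle between the x axis of cartridge_c and the x axis of bay0, either way round below 0.15 rad) or (x of cartridge_c in the frame of bay1 between -0.006 and 0.006 m and y of cartridge_c in the frame of bay1 between -0.006 and 0.006 m and z of cartridge_c in the frame of bay1 between 0.007 and 0.0145 m and angle between cartridge_c's own z axis and vertical below 0.1 rad and angle between the x axis of cartridge_c and the x axis of bay1, either way round below 0.15 rad) or (x of cartridge_c in the frame of bay2 between -0.006 and 0.006 m and y of cartridge_c in the frame of bay2 between -0.006 and 0.006 m and z of cartridge_c in the frame of bay2 between 0.007 and 0.0145 m and angle between cartridge_c's own z axis and vertical below 0.1 rad and angle between the x axis of cartridge_c and the x axis of bay2, either way round below 0.15 rad)) and ((x of cartridge_d in the frame of bay0 between -0.006 and 0.006 m and y of cartridge_d in the frame of bay0 between -0.006 and 0.006 m and z of cartridge_d in the frame of bay0 between 0.007 and 0.0145 m and angle between cartridge_d's own z axis and vertical below 0.1 rad and angle between the x axis of cartridge_d and the x axis of bay0, either way round below 0.15 rad) or (x of cartridge_d in the frame of bay1 between -0.006 and 0.006 m and y of cartridge_d in the frame of bay1 between -0.006 and 0.006 m and z of cartridge_d in the frame of bay1 between 0.007 and 0.0145 m and angle between cartridge_d's own z axis and vertical below 0.1 rad and angle between the x axis of cartridge_d and the x axis of bay1, either way round below 0.15 rad) or (x of cartridge_d in the frame of bay2 between -0.006 and 0.006 m and y of cartridge_d in the frame of bay2 between -0.006 and 0.006 m and z of cartridge_d in the frame of bay2 between 0.007 and 0.0145 m and angle between cartridge_d's own z axis and vertical below 0.1 rad and angle between the x axis of cartridge_d and the x axis of bay2, either way round below 0.15 rad)) and y of tube_mid in the frame of rest between -0.014 and 0.014 m and x of tube_mid in the frame of rest between -0.005 and 0.005 m and z of tube_mid in the frame of rest between -0.006 and 0.006 m and angle between the z axis of tube_mid and the y axis of rest, either way round below 0.12 rad); the robot touches nothing.
It fails at once if the brown bottle is shoved (2 cm) or tipped (distance of reagent_1 from where it was at the start of the episode above 0.02 m or angle between reagent_1's own z axis and vertical above 0.3 rad).
It fails at once if the white bottle is shoved (2 cm) or tipped (distance of reagent_2 from where it was at the start of the episode above 0.02 m or angle between reagent_2's own z axis and vertical above 0.3 rad).
It fails at once if the culture dish is shoved (2 cm) or tipped (distance of petri_0 from where it was at the start of the episode above 0.02 m or angle between petri_0's own z axis and vertical above 0.3 rad).
Of cart_b, cart_c, cart_d only 1 to 2 are there at a start; the rules pass over those that are not, and their reading is None.
At some moment in a run one of cart_a, cart_b, cart_c, cart_d may be knocked a few centimetres aside while the robot is not near it.
It also fails if it takes over 210 s, if anything falls off the work surface, if the arm or the gripper's body presses on something with over 40 N, if the wrist force passes 120 N, or if a joint passes its speed limit or range.

## Robot

A 7-joint arm with a two-finger parallel gripper is mounted at the origin on a cart in front of the work surface, level with it; the furniture and walls round the work are solid. World frame = base frame: x ahead of the robot, y to its left, z up, the work surface at z = 0. Lengths are in mm, angles in rad, forces in N, time in s.
With the tool pointing down it reaches from about 425 to 975 mm from the base axis. Payload 16.7 kg.
Tool frame: the origin (TCP) lies between the finger pads; the fingertips stand 14 mm ahead of it and the grasp point (between the pads) lies 5 mm behind it (tip_reach is the distance from the TCP to the fingertips, in mm); z points along the fingers, y is the line along which they close (so a half turn about z gives the same grasp; the last joint's range is limited). The gripper opens to 85 mm and grips with 20 to 120 N. Pads are 22 mm wide; open, the fingers measure 114 mm over their backs; the gripper's body (76 mm by 85 mm) begins 54 mm behind the grasp point. The pads swing forward as they close: fully open they stand 13 mm farther back than shut.
Start: joints at [-1.294, 0.426, 0.074, 1.606, -0.034, 1.111, -0.067], TCP at [279.424, 614.41, 245.302] pointing down, gripper open.
Joint ranges: [-2.85, 2.85], [-0.5, 2.14], [-1.23, 1.37], [0.21, 2.46], [-1.02, 4.16], [0.16, 2.05], [-2.73, 2.73]. Speed limits (rad/s): [1.89, 1.89, 2.39, 2.39, 3.01, 3.01, 3.01].

## Interface

Orientations are given as a 3x3 rotation matrix whose columns are the frame's x, y, z axes.
In Python, from workcell import sense, get_image, camera_params, sign_off, tip_reach gives the robot as it stands.
- The arm moves only by the shell command python3 -m jog 'ROWS' [FORCE]. ROWS is JSON, a list of rows, each an object with "gripper": the closure, from -1 (fully open) to 1 (shut); "xyz": the shift along the tool's x, y, z in m, a list of three; "turn": the turn about the tool's z in rad. A call has 1 to 20 rows; each row shifts and turns the commanded pose from where the row before left it, along the tool's axes as they then stand; what a row does not reach is not made up. A row lasts 1/8 s, in which the tool goes at most 62.5 mm and 10.7 degrees, less where a joint would pass 70% of its speed; a pose out of reach is approached as far as the arm can. A call with a gripper value outside its range is refused whole. The fingers move at their own pace and stop on an object; FORCE is the grip in N (left out, the last holds). Time passes only in rows, so rows that do not move let the fingers close. It gives the time, the measured TCP pose, the force, the opening and the grip force at its end, in the units of the state.
- sense(): the state, without advancing time (a new reading comes with each control period).
- get_image(name): name is "scene" or "side" or "wrist"; returns the picture (480x640x3 uint8, red, green, blue); there is no depth.
- camera_params(name): a dict with "vfov" (degrees; the focal length in pixels is half the picture's height over the tangent of half this angle, whatever the lens; pixels are square), "cx", "cy" (the principal point, pixels), "k1" (the pictures are not rectified: a ray, as slopes to the right and down, at radius r is drawn at 1 + k1 r^2 times it, then the intrinsics apply), "rvec" (rotation vector, rad) and "tvec" (3), from world to camera coordinates, as OpenCV has them. Camera axes: x right, y down, z forward; pixel columns grow to the right and rows downward; lengths in mm; the calibration is good to about 2 mm. A picture is of the moment at which its call begins: read the wrist's pose just before it. camera_params takes no time and is no camera call; for the wrist camera it gives the pose at the moment of the call.
- sign_off(): hands the job in; it is judged then, once.
The state is a dict: "t": time; "qpos": joint angles; "joint_velocities": joint speeds; "effort": joint torques, N m; "tcp_pos": TCP position; "tcp_rot": TCP orientation; "wrist_force": force on the tool from outside, world axes, zero at the start; "moment": the same for the moment, N m; "opening": finger opening in mm; "grip_force": force on a finger pad.
Only numpy, scipy, OpenCV 4.12 (cv2) and the standard library are available. Lean on these libraries where they do the work, as an engineer would, in place of code of your own. Each camera call takes 0.05 s, during which the arm holds its last target. There are 200 camera calls.

## Working session

There is one attempt and no reset: what is moved stays moved. The work goes in short steps, Python scripts to look and compute and a shell command to move; the robot and the scene stay as the last step left them, time stands still between calls to the robot, and variables do not carry over. Pictures are saved under pics/ and viewed, at most 14 in all, crops included, and the job is handed in when it is done.

```bash
mkdir -p pics; ls; python3 - <<'E'
from workcell import *
import cv2
s=sense(); print(s)
for n in("scene","side"):
    print(n,camera_params(n)); cv2.imwrite(f"pics/{n}0.png",get_image(n)[:,:,::-1])
print(tip_reach)
E
```

```text
pics
{'t': 0.0, 'qpos': array([-1.29349074,  0.42672056,  0.07384472,  1.60663228, -0.03409894,
        1.1107939 , -0.0670657 ]), 'joint_velocities': array([ 1.09133884e-03,  3.07657142e-04,  3.28472242e-04,  8.68843592e-04,
       -6.46564221e-05,  3.05524009e-04, -6.82895619e-04]), 'effort': array([-1.58660328e-04, -9.49819708e+01,  3.76109943e+00, -4.63516581e+01,
        1.93494803e-02,  1.02244053e-02, -1.14070506e-04]), 'tcp_pos': array([279.28345721, 614.07172576, 244.60688027]), 'tcp_rot': array([[-9.10296079e-01,  4.13957541e-01, -4.49470771e-04],
       [ 4.13957775e-01,  9.10295274e-01, -1.21438751e-03],
       [-9.35537490e-05, -1.29151411e-03, -9.99999162e-01]]), 'wrist_force': array([ 0.07738711, -0.77009703, -0.00670033]), 'moment': array([ 0.01841891, -0.04098084, -0.01012229]), 'grip_force': 0.0, 'opening': 85.89079926448068}
scene {'vfov': 52.36477349326252, 'cx': 317.80697100744044, 'cy': 238.43897671187244, 'k1': 0.026634510334050652, 'rvec': array([ 2.17781109, -0.7067714 ,  0.35074614]), 'tvec': array([-414.87034681,  272.69208556,  946.95977138])}
side {'vfov': 44.28985371938374, 'cx': 331.65442364490013, 'cy': 234.0283643893611, 'k1': 0.016425497590168862, 'rvec': array([ 2.14933995, -0.69666995,  0.32193629]), 'tvec': array([-413.75732762,  275.28458503, 1248.05225209])}
14.0
```

View pics/scene0.png

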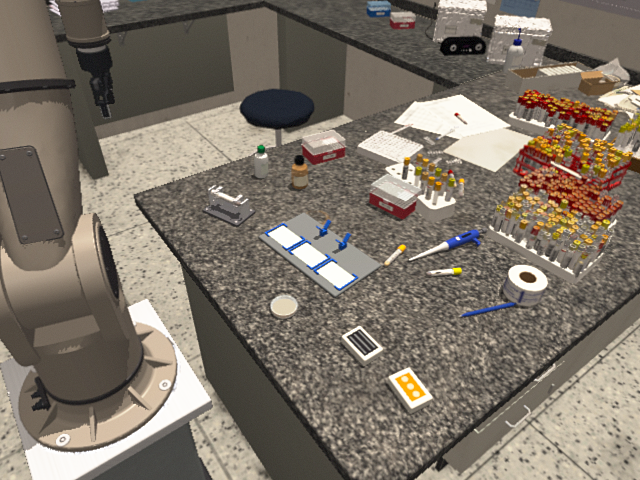

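View pics/side0.png

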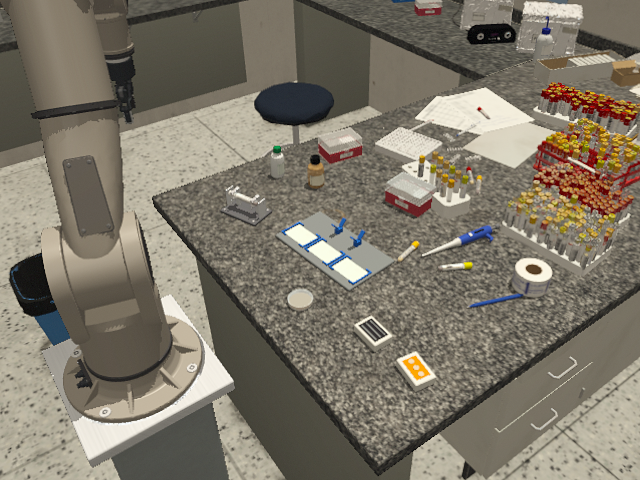

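The scene picture shows a face-down cartridge at (362,344) and a face-up one at (410,388). The tray is centred near (320,252), the clips and tube near (230,203), and the dish at (284,306). The bottles are at (261,162) and (300,173). The side picture agrees and shows no third cartridge.

```bash
cat > h.py <<'E'
import numpy as np, cv2
from workcell import *
def K(c):
    f=240/np.tan(np.radians(c["vfov"])/2); return np.array([[f,0,c["cx"]],[0,f,c["cy"]],[0,0,1.]])
def D(c): return np.array([c["k1"],0,0,0,0.])
def ray(c,pts):
    p=cv2.undistortPoints(np.array(pts,float).reshape(-1,1,2),K(c),D(c)).reshape(-1,2)
    R=cv2.Rodrigues(np.array(c["rvec"]))[0]; t=np.array(c["tvec"])
    return -R.T@t, np.c_[p,np.ones(len(p))]@R
def w(c,pts,z):
    o,d=ray(c,pts); z=np.broadcast_to(z,len(d)); return o+d*((z-o[2])/d[:,2])[:,None]
def px(c,X): return cv2.projectPoints(np.array(X,float).reshape(-1,1,3),np.array(c["rvec"]),np.array(c["tvec"]),K(c),D(c))[0].reshape(-1,2)
def to(x,y,z,yaw=None):
    """tool-frame shift (m) from the measured pose to a world point; yaw = wanted world angle of tool y axis"""
    s=sense(); R=s["tcp_rot"]; d=R.T@(np.array([x,y,z])-s["tcp_pos"])/1000
    a=np.degrees(np.arctan2(R[1,1],R[0,1])); 
    print("shift",d.round(4),"yaw(y) now",a.round(2))
    if yaw is not None:
        k=(a-yaw+90)%180-90; print("turn about tool z",np.radians(k).round(4), "q7",s["qpos"][6].round(2))
    return d
E
python3 - <<'E'
from h import *
c=camera_params("scene")
n=["down","up","trayc","tubeL","tubeR","dish","bot_green","bot_brown"]
P=[(362,344),(410,388),(320,252),(210,192),(247,208),(284,306),(261,177),(300,188)]
for a,b in zip(n,w(c,P,[22,22,8,50,50,14,0,0])): print(a,b.round(0))
cw=camera_params("wrist");print(cw)
s=sense(); R=s["tcp_rot"]; o,_=ray(cw,[(320,240)]); print("cam in tool",(R.T@(o-s["tcp_pos"])).round(1)); print((cv2.Rodrigues(cw["rvec"])[0]@R).round(2))
E
```

```text
down [ 450. -240.   22.]
up [ 457. -370.   22.]
trayc [558.  49.   8.]
tubeL [431. 390.  50.]
tubeR [476. 266.  50.]
dish [381. -55.  14.]
bot_green [624. 443.   0.]
bot_brown [688. 324.  -0.]
{'vfov': 60.14219812854267, 'cx': 318.3390285065307, 'cy': 242.80798796365818, 'k1': -0.07492804830058628, 'rvec': array([-2.43735152, -1.56923064, -0.21893122]), 'tvec': array([-673.79901591,  -35.88026725,  378.98233267])}
cam in tool [  69.7   -0.7 -129. ]
[[-0.    1.   -0.  ]
 [-0.96 -0.   -0.27]
 [-0.27  0.    0.96]]
```

```bash
python3 - <<'E'
from h import *
to(440,310,330,20)
E
```

```text
shift [-0.2722 -0.2104 -0.0851] yaw(y) now 65.54
turn about tool z 0.7949 q7 -0.07
```

```bash
python3 -m jog '[{"gripper":-1,"xyz":[-0.039,-0.03,-0.012],"turn":0},{"gripper":-1,"xyz":[-0.039,-0.03,-0.012],"turn":0},{"gripper":-1,"xyz":[-0.039,-0.03,-0.012],"turn":0},{"gripper":-1,"xyz":[-0.039,-0.03,-0.012],"turn":0},{"gripper":-1,"xyz":[-0.039,-0.03,-0.012],"turn":0},{"gripper":-1,"xyz":[-0.039,-0.03,-0.012],"turn":0},{"gripper":-1,"xyz":[-0.039,-0.03,-0.012],"turn":0},{"gripper":-1,"xyz":[0,0,0],"turn":0.159},{"gripper":-1,"xyz":[0,0,0],"turn":0.159},{"gripper":-1,"xyz":[0,0,0],"turn":0.159},{"gripper":-1,"xyz":[0,0,0],"turn":0.159},{"gripper":-1,"xyz":[0,0,0],"turn":0.159},{"gripper":-1,"xyz":[0,0,0],"turn":0},{"gripper":-1,"xyz":[0,0,0],"turn":0},{"gripper":-1,"xyz":[0,0,0],"turn":0}]'
python3 - <<'E'
from h import *
import json
c=camera_params("wrist"); json.dump({k:(v.tolist() if hasattr(v,"tolist") else v) for k,v in c.items()},open("w1.json","w"))
cv2.imwrite("pics/w1.png",get_image("wrist")[:,:,::-1])
to(440,310,330,20)
E
```

```text
t: 1.98
tcp_pos: [441.0, 310.2, 329.3]
tcp_rot: [[-0.344, 0.939, -0.0], [0.939, 0.344, -0.0], [-0.0, -0.0, -1.0]]
wrist_force: [0.1, -0.1, -0.2]
opening: 85.3
grip_force: 0.0
shift [ 0.0002 -0.001  -0.0007] yaw(y) now 20.09
turn about tool z 0.0015 q7 -0.34
```

View pics/w1.png

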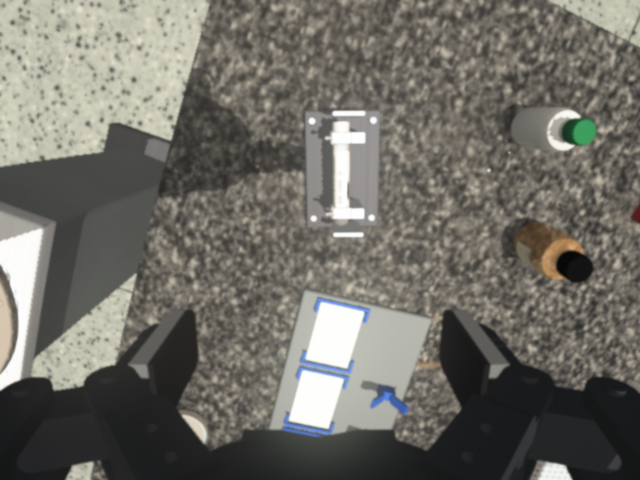

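The wrist picture shows the tube running vertically from (342,122) to (341,215), with the clip posts to its right, so the mouths face left (tool -y). The tray's lower half is hidden behind the fingers.

```bash
python3 - <<'E'
from h import *
a=cv2.imread("pics/w1.png")[95:250,280:400]; b=cv2.imread("pics/w1.png")[285:440,260:440]
o=np.zeros((600,800,3),np.uint8)
a=cv2.resize(a,None,fx=3.5,fy=3.5,interpolation=2);b=cv2.resize(b,None,fx=2,fy=2,interpolation=2)
o[:a.shape[0],:a.shape[1]]=a;o[:b.shape[0],430:430+b.shape[1]]=b
cv2.imwrite("pics/w1c.png",o)
E
```

```text
(no output)
```

View pics/w1c.png

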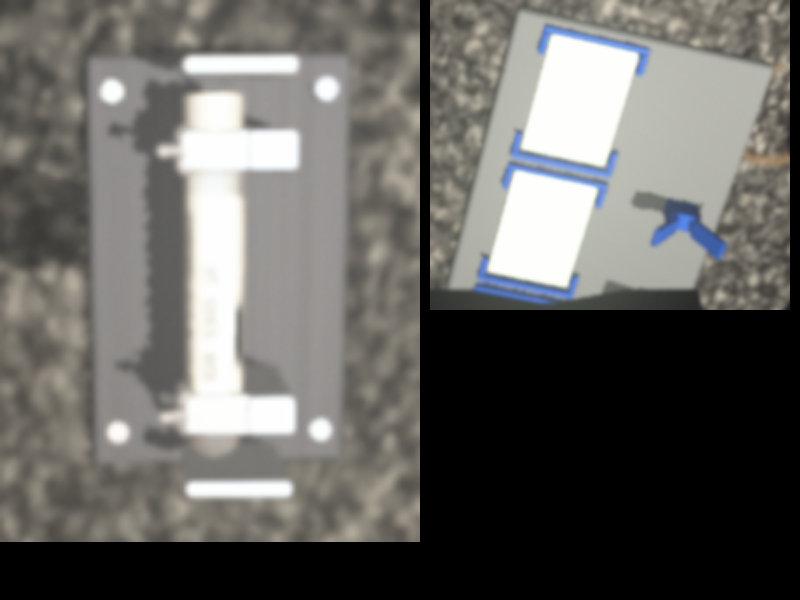

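The enlarged crop puts the tube axis between (341.5,121) and (341,225), and the clip tops at rows 138 and 214.

```bash
python3 - <<'E'
from h import *
import json
c=json.load(open("w1.json"))
e=w(c,[(341.5,121.3),(341,225)],[52,50]); print("ends",e.round(1),np.linalg.norm(e[1]-e[0]).round(1))
k=w(c,[(341.5,137.9),(341,213.6)],63); print("clips",k.round(1),np.linalg.norm(k[1]-k[0]).round(1)); m=k.mean(0)
d=e[0]-e[1]; print("axis yaw",np.degrees(np.arctan2(d[1],d[0])))
st=w(c,[(280+112/3.5,95+91/3.5),(280+327/3.5,95+88/3.5),(280+118/3.5,95+432/3.5),(280+320/3.5,95+430/3.5)],8);print("screws",st.round(1))
q=st[0]+st[1]-st[2]-st[3]; print(np.degrees(np.arctan2(q[1],q[0])))
M=np.r_[m[:2],0]; print("mid",M,e.mean(0))
s=cv2.imread  # side-view check
for n in("scene","side"): print(n,px(camera_params(n),[[*e[0][:2],50],[*e[1][:2],50]]).round(1))
to(m[0],m[1],45,20)
E
```

```text
ends [[436.1 385.9  52. ]
 [472.  291.   50. ]] 101.4
clips [[440.9 371.6  63. ]
 [466.1 304.3  63. ]] 71.8
axis yaw 110.68964873856201
screws [[409.1 376.6   8. ]
 [469.2 399.8   8. ]
 [446.5 278.9   8. ]
 [506.5 301.6   8. ]]
110.86507278807144
mid [453.53569764 337.9350957    0.        ] [454.04491537 338.41562334  51.        ]
scene [[212.5 192. ]
 [240.9 204. ]]
side [[230.7 192.4]
 [258.7 203.8]]
shift [0.0217 0.0213 0.2843] yaw(y) now 20.09
turn about tool z 0.0015 q7 -0.34
```

```bash
python3 -m jog '[{"gripper":-1,"xyz":[0.011,0.011,0.02],"turn":-0.011},{"gripper":-1,"xyz":[0.011,0.011,0.04],"turn":0},{"gripper":-1,"xyz":[0,0,0.05],"turn":0},{"gripper":-1,"xyz":[0,0,0.05],"turn":0},{"gripper":-1,"xyz":[0,0,0.05],"turn":0},{"gripper":-1,"xyz":[0,0,0.04],"turn":0},{"gripper":-1,"xyz":[0,0,0.02],"turn":0},{"gripper":-1,"xyz":[0,0,0.0143],"turn":0},{"gripper":-1,"xyz":[0,0,0],"turn":0},{"gripper":-1,"xyz":[0,0,0],"turn":0},{"gripper":1,"xyz":[0,0,0],"turn":0},{"gripper":1,"xyz":[0,0,0],"turn":0},{"gripper":1,"xyz":[0,0,0],"turn":0},{"gripper":1,"xyz":[0,0,0],"turn":0},{"gripper":1,"xyz":[0,0,0],"turn":0},{"gripper":1,"xyz":[0,0,0],"turn":0},{"gripper":1,"xyz":[0,0,0],"turn":0},{"gripper":1,"xyz":[0,0,0],"turn":0}]' 50
```

```text
t: 4.28
tcp_pos: [454.0, 338.6, 45.0]
tcp_rot: [[-0.352, 0.936, 0.0], [0.936, 0.352, 0.0], [0.0, 0.0, -1.0]]
wrist_force: [-0.3, 0.8, 3.6]
opening: 14.6
grip_force: 48.6
```

```bash
python3 -m jog '[{"gripper":1,"xyz":[0,-0.004,0],"turn":0},{"gripper":1,"xyz":[0,-0.006,0],"turn":0},{"gripper":1,"xyz":[0,-0.008,0],"turn":0},{"gripper":1,"xyz":[0,-0.01,0],"turn":0},{"gripper":1,"xyz":[0,-0.012,0],"turn":0},{"gripper":1,"xyz":[0,0,0],"turn":0},{"gripper":1,"xyz":[0,0,-0.04],"turn":0},{"gripper":1,"xyz":[0,0,-0.05],"turn":0},{"gripper":1,"xyz":[0,0,-0.05],"turn":0},{"gripper":1,"xyz":[0,0,-0.05],"turn":0},{"gripper":1,"xyz":[0,0,0],"turn":0},{"gripper":1,"xyz":[0,0,0],"turn":0}]'
python3 - <<'E'
from h import *
c=camera_params("scene")
# rough tray axes from w1: rest / bay
import json
c=json.load(open("w1.json"))
def q(x,y): return (260+(x-430)/2,285+y/2)
P=w(c,[q(600,98),q(520,238)][0:1]+[q(578,98),q(545,230)],8); print(P)
T=w(c,[q(518,10),q(774,64),q(450,290)],8); print(T.round(1)); d=T[1]-T[0]; print(np.linalg.norm(d),np.degrees(np.arctan2(d[1],d[0])))
d/=np.linalg.norm(d); yv=np.array([-d[1],d[0],0]); ctr=T[:2].mean(0)-145*yv; print("tray centre",ctr)
to(ctr[0]+70*yv[0]-60*d[0],ctr[1]+70*yv[1],330,np.degrees(np.arctan2(d[1],d[0])))
E
```

```text
t: 5.78
tcp_pos: [416.4, 324.4, 234.8]
tcp_rot: [[-0.352, 0.936, -0.0], [0.936, 0.352, 0.0], [0.0, -0.0, -1.0]]
wrist_force: [0.4, -0.2, -1.3]
opening: 14.3
grip_force: 49.9
[[530.78431517 157.47142607   8.        ]
 [518.26761504 152.91192342   8.        ]
 [532.11194999  56.85595129   8.        ]]
[[465.  194.5   8. ]
 [621.  214.1   8. ]
 [489.5  -9.7   8. ]]
157.26210362855716 7.153153999336646
tray centre [561.05580454  60.46636283   8.        ]
shift [-0.2089  0.003  -0.0952] yaw(y) now 20.63
turn about tool z 0.2352 q7 -0.36
```

```bash
python3 -m jog '[{"gripper":1,"xyz":[0,0,-0.04],"turn":0.118},{"gripper":1,"xyz":[0,0,-0.04],"turn":0.118},{"gripper":1,"xyz":[-0.04,0.013,-0.005],"turn":0},{"gripper":1,"xyz":[-0.04,0.013,-0.005],"turn":0},{"gripper":1,"xyz":[-0.04,0.013,-0.005],"turn":0},{"gripper":1,"xyz":[-0.04,0.013,0],"turn":0},{"gripper":1,"xyz":[-0.04,0.013,0],"turn":0},{"gripper":1,"xyz":[-0.04,0.013,0],"turn":0},{"gripper":1,"xyz":[-0.04,0.013,0],"turn":0},{"gripper":1,"xyz":[-0.04,0.013,0],"turn":0},{"gripper":1,"xyz":[0,0,0],"turn":0},{"gripper":1,"xyz":[0,0,0],"turn":0},{"gripper":1,"xyz":[0,0,0],"turn":0}]'
python3 - <<'E'
from h import *
import json
c=camera_params("wrist"); json.dump({k:(v.tolist() if hasattr(v,"tolist") else v) for k,v in c.items()},open("w2.json","w"))
cv2.imwrite("pics/w2.png",get_image("wrist")[:,:,::-1])
a=cv2.imread("pics/w2.png")[0:340,90:550]
cv2.imwrite("pics/w2c.png",cv2.resize(a,None,fx=1.74,fy=1.74,interpolation=2))
E
```

```text
t: 7.4
tcp_pos: [559.0, 20.8, 329.5]
tcp_rot: [[-0.125, 0.992, -0.001], [0.992, 0.125, -0.0], [0.0, -0.001, -1.0]]
wrist_force: [-0.4, 0.2, -0.6]
opening: 14.3
grip_force: 49.9
```

View pics/w2c.png

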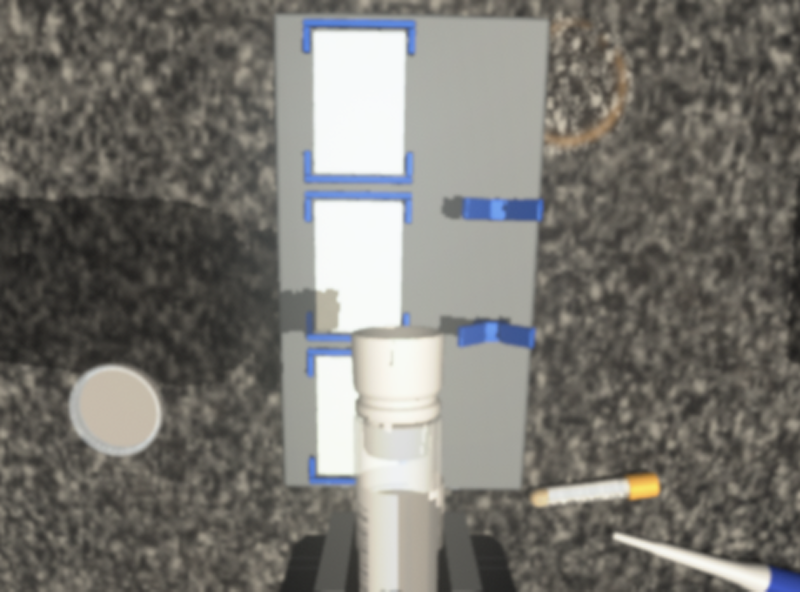

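The crop shows the tray square to the image. The bay 2 panel spans (313,28)–(405,175) and the bay 1 panel starts at (315,200). The V rests are at (497,208) and (490,330), the dish is at (116,410), and the tube is held with its cap towards the top.

```bash
python3 - <<'E'
from h import *
import json
c=json.load(open("w2.json"))
q=lambda P:[(90+x/1.739,y/1.741) for x,y in P]
T=w(c,q([(277,14),(548,20),(286,484),(524,488)]),8)
d=T[0]+T[1]-T[2]-T[3]; dx=T[1]+T[3]-T[0]-T[2]; a=np.arctan2(d[1],d[0])-np.pi/2; print("tray",T.mean(0).round(1),np.degrees([a,np.arctan2(dx[1],dx[0])]),np.linalg.norm(d)/2,np.linalg.norm(dx)/2)
B2=w(c,q([(313,28),(405,30),(314,175),(404,175)]),8); B1=w(c,q([(315,200),(403,200),(316,333)]),8)
B0=w(c,q([(316,356),(317,475)]),8)
ux=np.array([np.cos(a),np.sin(a)]);uy=np.array([-ux[1],ux[0]]); C=T.mean(0)[:2]
loc=lambda X:np.c_[(X[:,:2]-C)@ux,(X[:,:2]-C)@uy].round(1)
for n,X in(("B2",B2),("B1",B1),("B0",B0)): print(n,loc(X).tolist())
# blue lip outer corners, z=13
print("lip2",loc(w(c,q([(303,20),(415,20),(304,183),(413,183)]),13)).tolist())
for z in(22,26,34): print("rest",z,loc(w(c,q([(497,208),(490,330)]),z)).tolist())
print("rest feet/tops",loc(w(c,q([(463,209),(543,210),(458,335),(535,335)]),40)).tolist())
print("dish",w(c,q([(116,410)]),14))
E
```

```text
tray [560.5  60.6   8. ] [6.47008558 6.1290437 ] 285.78274717537516 157.32548470992117
B2 [[-57.1, 135.9], [-4.3, 135.2], [-57.5, 54.1], [-3.7, 54.6]]
B1 [[-57.0, 39.6], [-4.1, 40.1], [-57.6, -41.0]]
B0 [[-57.9, -55.7], [-58.7, -135.8]]
lip2 [[-62.2, 139.0], [1.3, 139.4], [-62.9, 49.2], [1.7, 49.8]]
rest 22 [[50.8, 36.2], [49.9, -35.7]]
rest 26 [[50.3, 36.1], [49.4, -35.1]]
rest 34 [[49.3, 36.0], [48.3, -33.9]]
rest feet/tops [[29.4, 35.0], [74.4, 35.3], [28.9, -36.2], [74.1, -35.5]]
dish [[384.37855581 -51.02788271  14.        ]]
```

```bash
cat >> h.py <<'E'
A=np.radians(6.2); UX=np.array([np.cos(A),np.sin(A)]); UY=np.array([-UX[1],UX[0]]); C=np.array([560.5,60.6])
def tray(x,y): return C+x*UX+y*UY
REST=tray(51.2,0); BAY=[tray(-30.6,95*i) for i in(-1,0,1)]
E
python3 - <<'E'
from h import *
print(REST,BAY); to(*REST,30,6.2)
E
```

```text
[611.40052936  66.12956701] [array([540.33891929, -37.14912186]), array([530.0789805 ,  57.29521972]), array([519.81904171, 151.73956129])]
shift [0.0384 0.0579 0.2996] yaw(y) now 7.19
turn about tool z 0.0173 q7 0.09
```

```bash
python3 -m jog '[{"gripper":1,"xyz":[0,0,0],"turn":0.0173},{"gripper":1,"xyz":[0.0197,0.0286,0.02],"turn":0},{"gripper":1,"xyz":[0.0197,0.0286,0.03],"turn":0},{"gripper":1,"xyz":[0,0,0.05],"turn":0},{"gripper":1,"xyz":[0,0,0.05],"turn":0},{"gripper":1,"xyz":[0,0,0.05],"turn":0},{"gripper":1,"xyz":[0,0,0.04],"turn":0},{"gripper":1,"xyz":[0,0,0.02],"turn":0},{"gripper":1,"xyz":[0,0,0],"turn":0},{"gripper":1,"xyz":[0,0,0],"turn":0}]'
python3 -c "
from h import *
to(*REST,30,6.2)"
```

```text
t: 8.7
tcp_pos: [612.9, 65.1, 71.5]
tcp_rot: [[-0.106, 0.994, 0.002], [0.994, 0.106, 0.0], [0.0, 0.002, -1.0]]
wrist_force: [-0.8, -0.1, -0.1]
opening: 14.1
grip_force: 49.9
shift [ 0.0012 -0.0015  0.0415] yaw(y) now 6.1
turn about tool z -0.0017 q7 0.21
```

```bash
python3 -m jog '[{"gripper":1,"xyz":[0.0012,-0.0015,0.02],"turn":0},{"gripper":1,"xyz":[0,0,0.012],"turn":0},{"gripper":1,"xyz":[0,0,0.006],"turn":0},{"gripper":1,"xyz":[0,0,0.003],"turn":0},{"gripper":1,"xyz":[0,0,0],"turn":0},{"gripper":1,"xyz":[0,0,0],"turn":0}]'
python3 -c "
from h import *
to(*REST,30,6.2)"
```

```text
t: 9.45
tcp_pos: [611.1, 66.0, 29.6]
tcp_rot: [[-0.106, 0.994, 0.001], [0.994, 0.106, 0.0], [0.0, 0.001, -1.0]]
wrist_force: [-0.3, 0.1, 6.7]
opening: 14.7
grip_force: 50.6
shift [ 0.0001  0.0003 -0.0004] yaw(y) now 6.1
turn about tool z -0.0017 q7 0.24
```

```bash
python3 -m jog '[{"gripper":-0.3,"xyz":[0,0,0],"turn":0},{"gripper":-0.3,"xyz":[0,0,0],"turn":0},{"gripper":-0.3,"xyz":[0,0,0],"turn":0},{"gripper":-0.3,"xyz":[0,0,0],"turn":0},{"gripper":-0.3,"xyz":[0,0,-0.03],"turn":0},{"gripper":-1,"xyz":[0,0,-0.05],"turn":0},{"gripper":-1,"xyz":[0,0,-0.05],"turn":0},{"gripper":-1,"xyz":[0,0,-0.05],"turn":0},{"gripper":-1,"xyz":[0,0,-0.05],"turn":0},{"gripper":-1,"xyz":[0,0,-0.05],"turn":0},{"gripper":-1,"xyz":[-0.04,0,0],"turn":0},{"gripper":-1,"xyz":[-0.04,0,0],"turn":0},{"gripper":-1,"xyz":[-0.0,0,0],"turn":0},{"gripper":-1,"xyz":[0,0,0],"turn":0}]'
python3 - <<'E'
from h import *
import json
c=camera_params("wrist"); json.dump({k:(v.tolist() if hasattr(v,"tolist") else v) for k,v in c.items()},open("w3.json","w"))
cv2.imwrite("pics/w3.png",get_image("wrist")[:,:,::-1])
print(px(c,[[*tray(51.2,y),34] for y in(-50.5,0,50.5)]).round(1).tolist())
cv2.imwrite("pics/s3.png",get_image("scene")[:,:,::-1])
to(450,-300,330,0)
a=cv2.imread("pics/w3.png")[60:330,180:480];b=cv2.imread("pics/s3.png")[280:440,280:480]
o=np.zeros((540,800,3),np.uint8);a=cv2.resize(a,None,fx=1.6,fy=1.6,interpolation=2);b=cv2.resize(b,None,fx=1.55,fy=1.55,interpolation=2)
o[:a.shape[0],:a.shape[1]]=a;o[:b.shape[0],482:482+b.shape[1]]=b;cv2.imwrite("pics/c3.png",o)
E
```

```text
t: 11.2
tcp_pos: [618.8, -13.1, 308.9]
tcp_rot: [[-0.106, 0.994, -0.0], [0.994, 0.106, 0.0], [0.0, -0.0, -1.0]]
wrist_force: [0.4, 0.8, -0.3]
opening: 85.4
grip_force: 0.0
[[319.9, 167.9], [319.9, 113.8], [319.9, 56.8]]
shift [-0.2678 -0.1989 -0.0212] yaw(y) now 6.19
turn about tool z 0.1081 q7 0.21
```

View pics/c3.png

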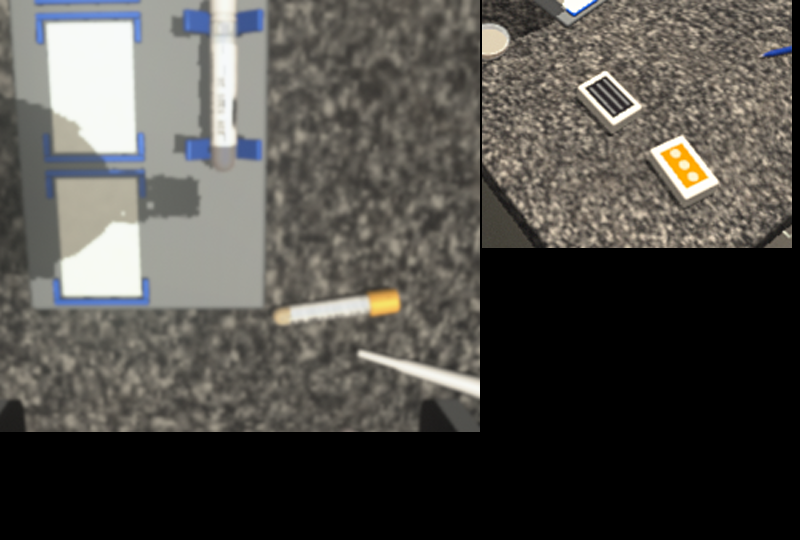

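The tube lies across both V rests, its lower end at crop (224,168) against a predicted (224,173). Bay 0's panel runs (55,178)–(141,298), and both cartridges are where they were.

```bash
python3 -m jog '[{"gripper":-1,"xyz":[-0.041,-0.0256,0],"turn":0},{"gripper":-1,"xyz":[-0.041,-0.0256,0],"turn":0},{"gripper":-1,"xyz":[-0.041,-0.0256,0],"turn":0},{"gripper":-1,"xyz":[-0.041,-0.0256,0],"turn":0},{"gripper":-1,"xyz":[-0.041,-0.0256,0],"turn":0},{"gripper":-1,"xyz":[-0.041,-0.0256,0],"turn":0},{"gripper":-1,"xyz":[-0.041,-0.0256,0],"turn":0},{"gripper":-1,"xyz":[-0.041,-0.0256,0],"turn":0},{"gripper":-1,"xyz":[0,0,0],"turn":0},{"gripper":-1,"xyz":[0,0,0],"turn":0},{"gripper":-1,"xyz":[0,0,0],"turn":0}]'
python3 - <<'E'
from h import *
import json
c=json.load(open("w3.json")); q=lambda P:[(180+x/1.6,60+y/1.6) for x,y in P]
loc=lambda X:np.c_[(X[:,:2]-C)@UX,(X[:,:2]-C)@UY].round(1).tolist()
print(loc(w(c,q([(55,178),(140,178),(62,298),(141,297)]),8)),loc(w(c,q([(47,22),(133,20),(54,157),(138,154)]),8)))
c=camera_params("wrist"); json.dump({k:(v.tolist() if hasattr(v,"tolist") else v) for k,v in c.items()},open("w4.json","w"))
cv2.imwrite("pics/w4.png",get_image("wrist")[:,:,::-1])
E
```

```text
t: 12.68
tcp_pos: [451.1, -360.2, 308.9]
tcp_rot: [[-0.109, 0.994, -0.0], [0.994, 0.109, 0.0], [0.0, 0.0, -1.0]]
wrist_force: [0.3, 0.5, -1.2]
opening: 85.5
grip_force: 0.0
[[-58.0, -56.0], [-2.8, -56.3], [-58.6, -136.9], [-4.8, -136.2]] [[-57.2, 39.7], [-4.2, 40.1], [-57.8, -42.5], [-3.6, -41.0]]
```

View pics/w4.png

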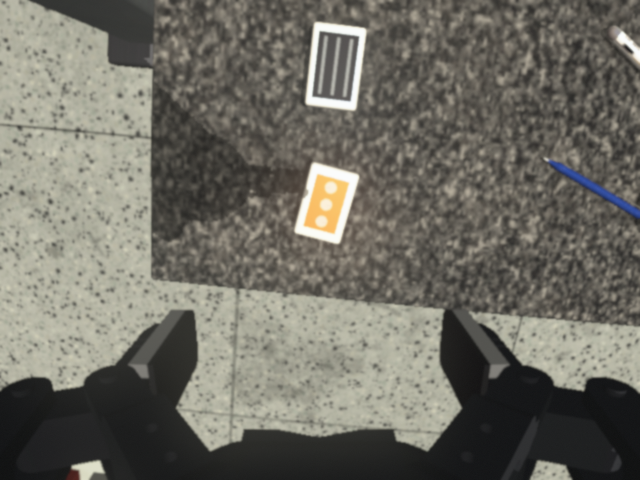

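The picture shows the face-down cartridge at about (336,66) and the face-up one at about (327,203). The bench edge runs from (152,278) to (640,325).

```bash
cat >> h.py <<'E'
BAY=[tray(-30.8,95*i-.7) for i in(-1,0,1)]
def cart(img,c,near,z=22,r=75):
    """fit the outline of the cartridge near a pixel; returns centre, long-axis yaw (deg), sizes"""
    x0,y0=max(0,int(near[0]-r)),max(0,int(near[1]-r)); a=img[y0:int(near[1]+r),x0:int(near[0]+r)]
    h=cv2.cvtColor(a,cv2.COLOR_BGR2HSV); m=((h[...,2]>195)).astype(np.uint8)*255
    m=cv2.morphologyEx(m,cv2.MORPH_OPEN,np.ones((3,3)))
    k,_=cv2.findContours(m,cv2.RETR_EXTERNAL,cv2.CHAIN_APPROX_NONE); k=max(k,key=cv2.contourArea)
    X=w(c,k.reshape(-1,2)+[x0,y0],z)[:,:2].astype(np.float32); (ctr,sz,an)=cv2.minAreaRect(cv2.convexHull(X))
    if sz[0]<sz[1]: an+=90
    return np.array(ctr).round(1),round((an+90)%180-90,1),np.round(sz,1)
E
python3 - <<'E'
from h import *
import json
c=json.load(open("w4.json")); i=cv2.imread("pics/w4.png")
for p in((336,66),(327,203)): print(cart(i,c,p))
print("manual up", w(c,[(314,163),(358,173),(339,243),(295,233)],22).round(1).tolist())
print("manual down", w(c,[(316,23),(366,27),(356,109),(306,103)],22).round(1).tolist())
e=w(c,[(152,278),(400,302),(600,321)],0);print("edge",e.round(1)); print("left edge",w(c,[(152,120),(152,270)],0).round(1))
E
```

```text
(array([ 453.2, -236. ]), 89.4, array([74.8, 49. ]))
(array([ 459.3, -367.6]), 81.0, array([75.3, 49.1]))
manual up [[443.0, -328.1, 22.0], [487.7, -333.1, 22.0], [477.7, -407.3, 22.0], [431.0, -401.6, 22.0]]
manual down [[431.1, -199.8, 22.0], [477.5, -198.0, 22.0], [477.7, -272.3, 22.0], [429.3, -272.1, 22.0]]
edge [[ 272.7 -477.9    0. ]
 [ 558.  -475.9    0. ]
 [ 807.2 -476.6    0. ]]
left edge [[ 272.  -303.4    0. ]
 [ 272.8 -468.1    0. ]]
```

```bash
python3 - <<'E'
from h import *
to(459.5,-367.6,15.5,-8.8)
s=sense();R=s["tcp_rot"];a=np.radians(-8.8);R2=np.array([[np.sin(a),np.cos(a),0],[np.cos(a),-np.sin(a),0],[0,0,-1]])
print(R2.round(3),R2.T@(np.array([459.5,-367.6,15.5])-s["tcp_pos"]))
E
```

```text
shift [-0.0083  0.0076  0.2934] yaw(y) now 6.24
turn about tool z 0.2625 q7 0.88
[[-0.153  0.988  0.   ]
 [ 0.988  0.153  0.   ]
 [ 0.     0.    -1.   ]] [ -8.55977032   7.23848676 293.44730998]
```

```bash
python3 -m jog '[{"gripper":-1,"xyz":[0,0,0.02],"turn":0.131},{"gripper":-1,"xyz":[0,0,0.03],"turn":0.1315},{"gripper":-1,"xyz":[-0.0085,0.0072,0.05],"turn":0},{"gripper":-1,"xyz":[0,0,0.05],"turn":0},{"gripper":-1,"xyz":[0,0,0.05],"turn":0},{"gripper":-1,"xyz":[0,0,0.04],"turn":0},{"gripper":-1,"xyz":[0,0,0.025],"turn":0},{"gripper":-1,"xyz":[0,0,0.015],"turn":0},{"gripper":-1,"xyz":[0,0,0.008],"turn":0},{"gripper":-1,"xyz":[0,0,0.005],"turn":0},{"gripper":-1,"xyz":[0,0,0],"turn":0},{"gripper":1,"xyz":[0,0,0],"turn":0},{"gripper":1,"xyz":[0,0,0],"turn":0},{"gripper":1,"xyz":[0,0,0],"turn":0},{"gripper":1,"xyz":[0,0,0],"turn":0},{"gripper":1,"xyz":[0,0,0],"turn":0},{"gripper":1,"xyz":[0,0,0],"turn":0}]' 40
```

```text
t: 14.85
tcp_pos: [456.2, -371.1, 16.6]
tcp_rot: [[0.155, 0.988, 0.001], [0.988, -0.155, -0.0], [-0.0, 0.001, -1.0]]
wrist_force: [-0.9, 1.3, 7.9]
opening: 48.9
grip_force: 41.2
```

```bash
python3 -m jog '[{"gripper":1,"xyz":[0,0,-0.02],"turn":0},{"gripper":1,"xyz":[0,0,-0.04],"turn":0},{"gripper":1,"xyz":[0,0,-0.05],"turn":0},{"gripper":1,"xyz":[0,0,-0.04],"turn":-0.1318},{"gripper":1,"xyz":[0,0,0],"turn":-0.1318},{"gripper":1,"xyz":[0,0,0],"turn":0},{"gripper":1,"xyz":[0,0,0],"turn":0}]'
python3 - <<'E'
from h import *
t=BAY[0]-4*UY; print(t); to(*t,80,6.2)
c=camera_params("wrist")
cv2.imwrite("pics/w5.png",get_image("wrist")[:,:,::-1])
E
```

```text
t: 15.72
tcp_pos: [455.6, -370.9, 166.1]
tcp_rot: [[-0.104, 0.995, -0.0], [0.995, 0.104, 0.0], [0.0, -0.0, -1.0]]
wrist_force: [0.8, -0.3, -0.6]
opening: 49.2
grip_force: 42.5
[540.64768607 -41.84323126]
shift [0.3184 0.1189 0.0862] yaw(y) now 5.98
turn about tool z -0.0038 q7 1.0
```

```bash
python3 -m jog '[{"gripper":1,"xyz":[0.04,0.0149,0],"turn":-0.004},{"gripper":1,"xyz":[0.04,0.0149,0],"turn":0},{"gripper":1,"xyz":[0.04,0.0149,0],"turn":0},{"gripper":1,"xyz":[0.04,0.0149,0],"turn":0},{"gripper":1,"xyz":[0.04,0.0149,0],"turn":0},{"gripper":1,"xyz":[0.04,0.0149,0],"turn":0},{"gripper":1,"xyz":[0.04,0.0149,0.02],"turn":0},{"gripper":1,"xyz":[0.0384,0.0149,0.02],"turn":0},{"gripper":1,"xyz":[0,0,0.04],"turn":0},{"gripper":1,"xyz":[0,0,0.02],"turn":0},{"gripper":1,"xyz":[0,0,0],"turn":0},{"gripper":1,"xyz":[0,0,0],"turn":0},{"gripper":1,"xyz":[0,0,0],"turn":0}]'
python3 - <<'E'
from h import *
t=BAY[0]-4*UY; print(t); to(*t,26,6.2)
E
```

```text
t: 17.4
tcp_pos: [539.6, -41.5, 66.9]
tcp_rot: [[-0.111, 0.994, 0.001], [0.994, 0.111, 0.0], [-0.0, 0.001, -1.0]]
wrist_force: [-0.5, 0.6, -0.7]
opening: 49.3
grip_force: 42.4
[540.64768607 -41.84323126]
shift [-0.0005  0.001   0.0409] yaw(y) now 6.37
turn about tool z 0.0029 q7 0.46
```

```bash
python3 -m jog '[{"gripper":1,"xyz":[-0.0005,0.001,0.02],"turn":0.003},{"gripper":1,"xyz":[0,0,0.012],"turn":0},{"gripper":1,"xyz":[0,0,0.005],"turn":0},{"gripper":1,"xyz":[0,0,0.004],"turn":0},{"gripper":1,"xyz":[0,0,0],"turn":0},{"gripper":1,"xyz":[0,0,0],"turn":0}]'
```

```text
t: 18.15
tcp_pos: [540.3, -41.8, 25.1]
tcp_rot: [[-0.108, 0.994, 0.0], [0.994, 0.108, -0.0], [-0.0, 0.0, -1.0]]
wrist_force: [0.2, -0.5, -0.6]
opening: 49.2
grip_force: 42.5
```

```bash
python3 -m jog '[{"gripper":-0.5,"xyz":[0,0,0],"turn":0},{"gripper":-0.5,"xyz":[0,0,0],"turn":0},{"gripper":-0.5,"xyz":[0,0,0],"turn":0},{"gripper":-0.5,"xyz":[0,0,-0.02],"turn":0},{"gripper":-0.5,"xyz":[0,0,-0.04],"turn":0},{"gripper":-1,"xyz":[0,0,-0.06],"turn":0},{"gripper":-1,"xyz":[0,0,-0.06],"turn":0},{"gripper":-1,"xyz":[-0.05,0,-0.06],"turn":0},{"gripper":-1,"xyz":[-0.05,0,-0.05],"turn":0},{"gripper":-1,"xyz":[-0.05,0,0],"turn":0},{"gripper":-1,"xyz":[-0.05,-0.02,0],"turn":0},{"gripper":-1,"xyz":[-0.05,-0.02,0],"turn":0},{"gripper":-1,"xyz":[0,0,0],"turn":0},{"gripper":-1,"xyz":[0,0,0],"turn":0}]'
python3 - <<'E'
from h import *
import json
c=camera_params("wrist"); i=get_image("wrist")[:,:,::-1].copy()
cv2.imwrite("pics/w6.png",i); json.dump({k:(v.tolist() if hasattr(v,"tolist") else v) for k,v in c.items()},open("w6.json","w"))
print(px(c,[[*b,30] for b in BAY]+[[453,-236,22]]).round(0).tolist())
E
```

```text
t: 19.9
tcp_pos: [525.5, -278.9, 298.1]
tcp_rot: [[-0.108, 0.994, 0.001], [0.994, 0.108, 0.0], [0.0, 0.001, -1.0]]
wrist_force: [0.9, 0.7, -0.9]
opening: 85.4
grip_force: 0.0
[[366.0, -76.0], [367.0, -193.0], [366.0, -293.0], [248.0, 145.0]]
```

View pics/w6.png

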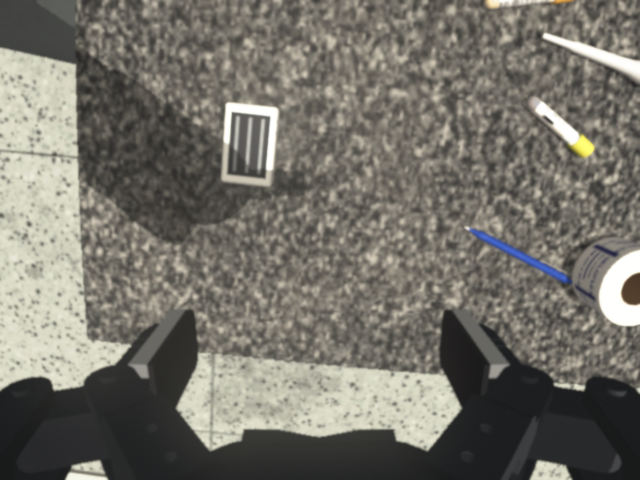

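The face-down cartridge is centred at (250,145), against a predicted (248,145), so it hasn't moved.

```bash
cat >> h.py <<'E'
def go(x,y,z,yaw):
    """turn first, then shift in the turned tool frame"""
    s=sense(); a=np.radians(yaw); R0=s["tcp_rot"]; k=(np.degrees(np.arctan2(R0[1,1],R0[0,1]))-yaw+90)%180-90
    t=np.radians(k); R=R0@np.array([[np.cos(t),-np.sin(t),0],[np.sin(t),np.cos(t),0],[0,0,1]])
    print("turn",t.round(4),"then shift",(R.T@(np.array([x,y,z])-s["tcp_pos"])/1000).round(4))
E
python3 - <<'E'
from h import *
import json
c=json.load(open("w6.json"));print(w(c,[(227,103),(279,107),(270,187),(221,182)],22).round(1).tolist())
go(453.5,-260,17,-0.6)
E
```

```text
[[430.5, -198.9, 22.0], [479.4, -197.6, 22.0], [477.0, -273.7, 22.0], [428.7, -273.8, 22.0]]
turn 0.1198 then shift [ 0.0173 -0.0727  0.2808]
```

```bash
python3 -m jog '[{"gripper":-1,"xyz":[0,0,0],"turn":0.128},{"gripper":-1,"xyz":[0.0083,-0.0363,0.03],"turn":0},{"gripper":-1,"xyz":[0.0083,-0.0363,0.04],"turn":0},{"gripper":-1,"xyz":[0,0,0.05],"turn":0},{"gripper":-1,"xyz":[0,0,0.05],"turn":0},{"gripper":-1,"xyz":[0,0,0.05],"turn":0},{"gripper":-1,"xyz":[0,0,0.03],"turn":0},{"gripper":-1,"xyz":[0,0,0.018],"turn":0},{"gripper":-1,"xyz":[0,0,0.01],"turn":0},{"gripper":-1,"xyz":[0,0,0.003],"turn":0},{"gripper":-1,"xyz":[0,0,0],"turn":0},{"gripper":1,"xyz":[0,0,0],"turn":0},{"gripper":1,"xyz":[0,0,0],"turn":0},{"gripper":1,"xyz":[0,0,0],"turn":0},{"gripper":1,"xyz":[0,0,0],"turn":0},{"gripper":1,"xyz":[0,0,0],"turn":0},{"gripper":1,"xyz":[0,0,-0.02],"turn":0},{"gripper":1,"xyz":[0,0,-0.04],"turn":0},{"gripper":1,"xyz":[0,0,-0.04],"turn":0},{"gripper":1,"xyz":[0,0,0],"turn":0}]' 20
python3 - <<'E'
from h import *
i=get_image("wrist")[:,:,::-1][120:480,140:500]; j=get_image("scene")[:,:,::-1][250:430,270:470]
o=np.zeros((440,800,3),np.uint8);a=cv2.resize(i,(400,400));b=cv2.resize(j,(400,360));o[:400,:400]=a;o[:360,400:]=b
cv2.imwrite("pics/c7.png",o)
E
```

```text
t: 22.45
tcp_pos: [454.8, -261.4, 118.7]
tcp_rot: [[0.019, 1.0, 0.004], [1.0, -0.019, -0.001], [-0.001, 0.004, -1.0]]
wrist_force: [0.1, 0.3, -1.1]
opening: 49.6
grip_force: 22.1
```

View pics/c7.png

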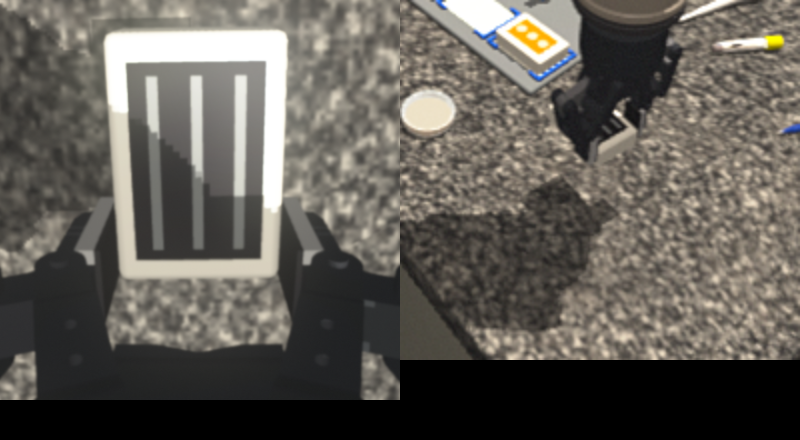

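No sag: it stays level in the pads. The scene inset shows the first cartridge seated windows up in bay 0. I'll set this one down, regrip it at the centre and turn it over the bench edge.

```bash
python3 -m jog '[{"gripper":1,"xyz":[0,0,0.04],"turn":0},{"gripper":1,"xyz":[0,0,0.04],"turn":0},{"gripper":1,"xyz":[0,0,0.019],"turn":0},{"gripper":1,"xyz":[0,0,0],"turn":0},{"gripper":1,"xyz":[0,0,0],"turn":0},{"gripper":-0.6,"xyz":[0,0,0],"turn":0},{"gripper":-0.6,"xyz":[0,0,0],"turn":0},{"gripper":-0.6,"xyz":[0,0,0],"turn":0},{"gripper":-0.6,"xyz":[0.025,0,0],"turn":0},{"gripper":-0.6,"xyz":[0,0,0],"turn":0},{"gripper":1,"xyz":[0,0,0],"turn":0},{"gripper":1,"xyz":[0,0,0],"turn":0},{"gripper":1,"xyz":[0,0,0],"turn":0},{"gripper":1,"xyz":[0,0,0],"turn":0},{"gripper":1,"xyz":[0,0,-0.03],"turn":0},{"gripper":1,"xyz":[0,0,-0.05],"turn":0},{"gripper":1,"xyz":[0,0,-0.05],"turn":0},{"gripper":1,"xyz":[0,0,0],"turn":0},{"gripper":1,"xyz":[0,0,0],"turn":0}]' 25
python3 - <<'E'
from h import *
i=get_image("wrist")[:,:,::-1];cv2.imwrite("pics/w8.png",i)
print(px(camera_params("wrist"),[sense()["tcp_pos"]]))
go(440,-508,150,0)
E
```

```text
t: 24.92
tcp_pos: [453.9, -235.9, 147.0]
tcp_rot: [[0.019, 1.0, 0.0], [1.0, -0.019, 0.0], [0.0, 0.0, -1.0]]
wrist_force: [-0.7, 0.2, -1.8]
opening: 49.2
grip_force: 27.3
[[318.80301177 332.48370041]]
turn -0.0194 then shift [-0.2722 -0.0136 -0.0035]
```

```bash
python3 -m jog '[{"gripper":1,"xyz":[0,0,0],"turn":-0.0194},{"gripper":1,"xyz":[-0.045,-0.0023,0],"turn":0},{"gripper":1,"xyz":[-0.045,-0.0023,0],"turn":0},{"gripper":1,"xyz":[-0.045,-0.0023,0],"turn":0},{"gripper":1,"xyz":[-0.045,-0.0023,0.01],"turn":0},{"gripper":1,"xyz":[-0.045,-0.0023,0.02],"turn":0},{"gripper":1,"xyz":[-0.046,-0.0023,0.03],"turn":0},{"gripper":1,"xyz":[0,0,0.03],"turn":0},{"gripper":1,"xyz":[0,0,0.017],"turn":0},{"gripper":1,"xyz":[0,0,0],"turn":0},{"gripper":1,"xyz":[0,0,0],"turn":0}]'
python3 - <<'E'
from h import *
go(440,-507,40,0)
i=get_image("wrist")[:,:,::-1]; cv2.imwrite("pics/w9.png",i)
E
```

```text
t: 26.35
tcp_pos: [440.8, -506.9, 41.2]
tcp_rot: [[-0.001, 1.0, 0.001], [1.0, 0.001, -0.001], [-0.001, 0.001, -1.0]]
wrist_force: [-1.0, -0.6, 0.2]
opening: 49.5
grip_force: 27.2
turn 0.0009 then shift [-0.0001 -0.0008  0.0012]
```

View pics/w9.png

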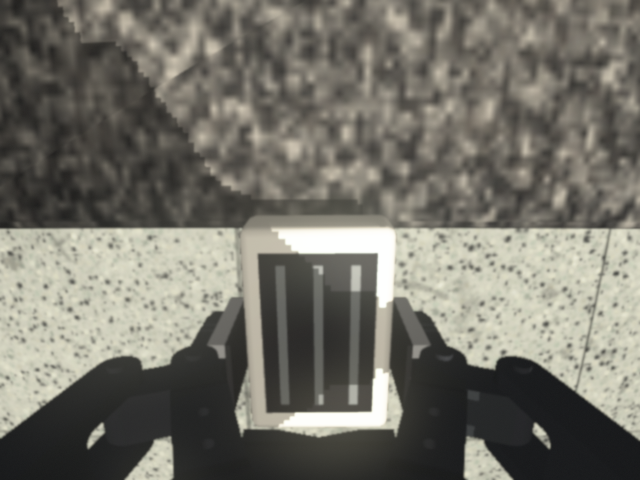

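The bench edge is at row 228, and the far end of the cartridge at row 215 just overlaps it.

```bash
python3 - <<'E'
from h import *
c=camera_params("wrist"); print(w(c,[(100,228),(550,228)],0).round(1), w(c,[(250,228),(390,228)],46).round(1),w(c,[(320,215)],[24]).round(1),w(c,[(320,418)],[46]).round(1))
E
```

```text
[[ 346.4 -479.9    0. ]
 [ 541.4 -479.8    0. ]] [[ 419.6 -468.6   46. ]
 [ 463.  -468.5   46. ]] [[ 441.4 -469.2   24. ]] [[ 441.4 -539.1   46. ]]
```

```bash
python3 -m jog '[{"gripper":1,"xyz":[0,0,0.016],"turn":0},{"gripper":1,"xyz":[0,0,0.008],"turn":0},{"gripper":1,"xyz":[-0.001,0,0.006],"turn":0},{"gripper":1,"xyz":[-0.001,0,0.006],"turn":0},{"gripper":1,"xyz":[-0.001,0,0.005],"turn":0},{"gripper":1,"xyz":[0.0005,0,0.004],"turn":0},{"gripper":1,"xyz":[0.001,0,0.0045],"turn":0},{"gripper":1,"xyz":[0,0,0],"turn":0}]'
python3 - <<'E'
from h import *
i=get_image("wrist")[:,:,::-1]; j=get_image("side")[:,:,::-1][300:480,330:530]
o=np.zeros((400,800,3),np.uint8);o[:400,:400]=cv2.resize(i[120:480,140:500],(400,400));o[:360,400:]=cv2.resize(j,(400,360))
cv2.imwrite("pics/c10.png",o)
E
```

```text
t: 27.4
tcp_pos: [440.3, -510.5, -8.6]
tcp_rot: [[0.001, 1.0, 0.001], [1.0, -0.001, -0.004], [-0.004, 0.001, -1.0]]
wrist_force: [-0.9, -8.2, 7.4]
opening: 49.7
grip_force: 37.2
```

View pics/c10.png

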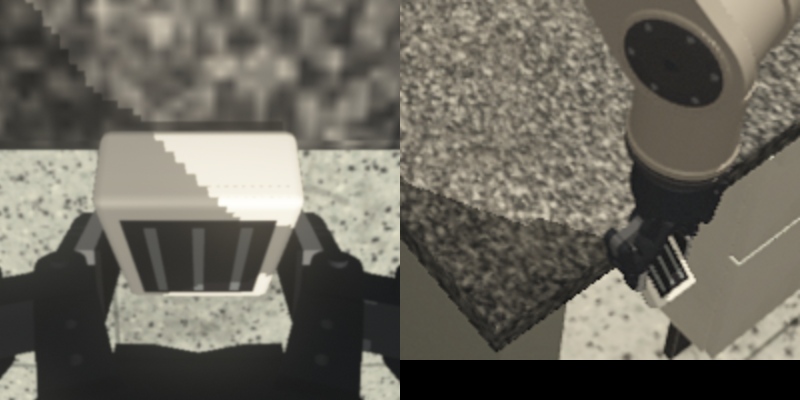

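It is turning as planned, about 45° with the near end up. Continuing the arc.

```bash
python3 -m jog '[{"gripper":1,"xyz":[0.002,0,0.0035],"turn":0},{"gripper":1,"xyz":[0.0025,0,0.0035],"turn":0},{"gripper":1,"xyz":[0.003,0,0.003],"turn":0},{"gripper":1,"xyz":[0.003,0,0.0025],"turn":0},{"gripper":1,"xyz":[0.0025,0,0.002],"turn":0},{"gripper":1,"xyz":[0.001,0,0.001],"turn":0},{"gripper":1,"xyz":[0,0,0],"turn":0},{"gripper":1,"xyz":[0,0,0],"turn":0}]'
python3 - <<'E'
from h import *
i=get_image("wrist")[:,:,::-1]; j=get_image("side")[:,:,::-1][300:480,330:530]
o=np.zeros((400,800,3),np.uint8);o[:400,:400]=cv2.resize(i[120:480,140:500],(400,400));o[:360,400:]=cv2.resize(j,(400,360))
cv2.imwrite("pics/c11.png",o)
E
```

```text
t: 28.5
tcp_pos: [440.5, -503.9, -20.1]
tcp_rot: [[0.004, 1.0, 0.005], [1.0, -0.004, -0.015], [-0.015, 0.005, -1.0]]
wrist_force: [-2.9, -33.6, 32.4]
opening: 49.5
grip_force: 49.6
```

View pics/c11.png

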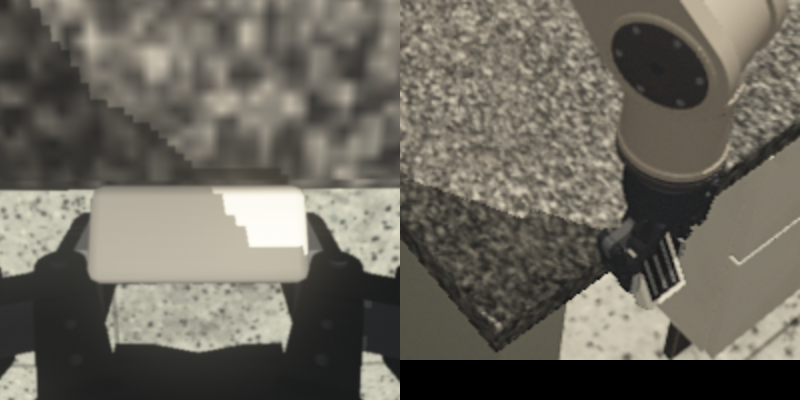

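```bash
python3 - <<'E'
from h import *
s=sense();c=camera_params("wrist");print(s["wrist_force"],s["moment"])
p=s["tcp_pos"]
for th in(50,60,65,70,75,80,90):
    a=np.radians(th);u=np.array([0,np.cos(a),np.sin(a)]);n=np.array([0,-np.sin(a),np.cos(a)]);g=p+[0,0,-5]
    X=[g+38*u+11*n,g+38*u-11*n,g+38*u-11*n+[25,0,0],g+38*u+11*n+[25,0,0]]
    P=px(c,X); print(th,P[:,1].round(0)[:2],"half width px",(P[2]-P[1])[0].round(0),(P[3]-P[0])[0].round(0),"underside y at z=0",)
print("edge row",px(c,[[440,-479.8,0]]).round(0))
E
```

```text
[ -4.20519425 -31.1678384   30.23809863] [-5.31108197  0.65190206  0.0830083 ]
50 [337. 259.] half width px 88.0 95.0 underside y at z=0
60 [363. 280.] half width px 91.0 95.0 underside y at z=0
65 [376. 292.] half width px 92.0 94.0 underside y at z=0
70 [388. 305.] half width px 93.0 94.0 underside y at z=0
75 [399. 318.] half width px 94.0 93.0 underside y at z=0
80 [409. 331.] half width px 95.0 91.0 underside y at z=0
90 [425. 358.] half width px 95.0 89.0 underside y at z=0
edge row [[317. 292.]]
```

```bash
python3 -m jog '[{"gripper":1,"xyz":[0,0,0],"turn":0},{"gripper":1,"xyz":[0,0,0],"turn":0},{"gripper":1,"xyz":[0,0,0],"turn":0},{"gripper":1,"xyz":[0,0,0],"turn":0},{"gripper":1,"xyz":[0,0,0],"turn":0},{"gripper":1,"xyz":[0,0,0],"turn":0}]' 20
python3 - <<'E'
from h import *
s=sense();print(s["wrist_force"],s["moment"],s["grip_force"],s["tcp_pos"],s["effort"].round(0))
E
```

```text
t: 29.35
tcp_pos: [440.4, -503.9, -20.1]
tcp_rot: [[0.004, 1.0, 0.005], [1.0, -0.004, -0.015], [-0.015, 0.005, -1.0]]
wrist_force: [-3.9, -33.1, 33.3]
opening: 49.3
grip_force: 49.8
[ -3.89709961 -33.07735129  33.31370869] [-5.51669136  0.72566943  0.12709468] 49.82764005661011 [ 440.42478383 -503.89166372  -20.13703661] [-16. -84.  -1.  -9.  -2.   8.  -0.]
```

It is jammed at about 64°. The raised end is probably wedged between the finger linkages, which seem narrower above the pads. I'll back off, roll it flat on the bench again, and regrip nearer the end that rises.

```bash
python3 -m jog '[{"gripper":1,"xyz":[-0.012,0,-0.002],"turn":0},{"gripper":1,"xyz":[-0.005,0,-0.02],"turn":0},{"gripper":1,"xyz":[0,0,-0.04],"turn":0},{"gripper":1,"xyz":[0,0,-0.05],"turn":0},{"gripper":1,"xyz":[0.04,0,-0.02],"turn":0},{"gripper":1,"xyz":[0.05,0,0],"turn":0},{"gripper":1,"xyz":[0.02,0,0],"turn":0},{"gripper":1,"xyz":[0,0,0.03],"turn":0},{"gripper":1,"xyz":[0,0,0],"turn":0},{"gripper":1,"xyz":[0,0,0],"turn":0}]'
python3 - <<'E'
from h import *
s=sense();c=camera_params("wrist");p=s["tcp_pos"];i=get_image("wrist")[:,:,::-1];cv2.imwrite("pics/w12.png",i)
g=cv2.cvtColor(i,cv2.COLOR_BGR2GRAY)[:,310:330].mean(1); print([ (r,int(g[r])) for r in range(230,430,6)])
for th in(40,50,60,65):
    a=np.radians(th);u=np.array([0,np.cos(a),np.sin(a)]);n=np.array([0,-np.sin(a),np.cos(a)]);q=p+[0,0,-5]
    print(th,px(c,[q+38*u+11*n,q+38*u-11*n])[:,1].round(0))
E
```

```text
t: 30.6
tcp_pos: [440.1, -401.8, 78.1]
tcp_rot: [[0.0, 1.0, -0.0], [1.0, -0.0, -0.0], [-0.0, -0.0, -1.0]]
wrist_force: [-0.2, -0.5, 0.0]
opening: 49.5
grip_force: 47.5
[(230, 94), (236, 77), (242, 65), (248, 74), (254, 89), (260, 90), (266, 79), (272, 80), (278, 80), (284, 106), (290, 182), (296, 203), (302, 201), (308, 203), (314, 204), (320, 205), (326, 206), (332, 206), (338, 207), (344, 207), (350, 208), (356, 208), (362, 207), (368, 198), (374, 112), (380, 106), (386, 142), (392, 196), (398, 189), (404, 192), (410, 204), (416, 206), (422, 176), (428, 175)]
40 [309. 240.]
50 [335. 258.]
60 [361. 279.]
65 [374. 290.]
```

```bash
python3 -m jog '[{"gripper":1,"xyz":[0,0,0.024],"turn":0},{"gripper":1,"xyz":[0,0,0.009],"turn":0},{"gripper":1,"xyz":[0.006,0,0.003],"turn":0},{"gripper":1,"xyz":[0.006,0,0.003],"turn":0},{"gripper":1,"xyz":[0.004,0,0.003],"turn":0},{"gripper":1,"xyz":[0.0045,0,0.003],"turn":0},{"gripper":1,"xyz":[0.0032,0,0.004],"turn":0},{"gripper":1,"xyz":[0.0032,0,0.004],"turn":0},{"gripper":1,"xyz":[0.002,0,0.004],"turn":0},{"gripper":1,"xyz":[0.002,0,0.004],"turn":0},{"gripper":1,"xyz":[0,0,0],"turn":0},{"gripper":1,"xyz":[0,0,0],"turn":0}]'
```

```text
t: 32.15
tcp_pos: [440.6, -370.3, 17.5]
tcp_rot: [[-0.0, 1.0, 0.001], [1.0, 0.0, 0.001], [0.001, 0.001, -1.0]]
wrist_force: [-5.7, 8.4, 27.9]
opening: 49.6
grip_force: 57.3
```

```bash
python3 - <<'E'
from h import *
s=sense();c=camera_params("wrist");p=s["tcp_pos"];i=get_image("wrist")[:,:,::-1];cv2.imwrite("pics/w13.png",i)
cv2.imwrite("pics/c13.png",cv2.resize(i[150:480,120:520],(480,396)))
E
```

```text
(no output)
```

View pics/c13.png

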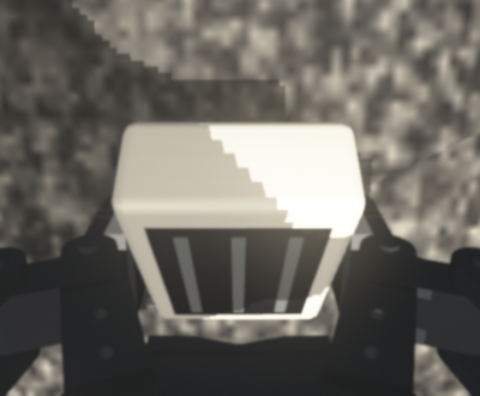

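It is still tilted about 45°, pushed up in the pads with its low edge on the bench. Releasing will let it drop flat, face down.

```bash
python3 -m jog '[{"gripper":-1,"xyz":[0,0,-0.001],"turn":0},{"gripper":-1,"xyz":[0,0,0],"turn":0},{"gripper":-1,"xyz":[0,0,0],"turn":0},{"gripper":-1,"xyz":[0,0,0],"turn":0},{"gripper":-1,"xyz":[0,0,0],"turn":0},{"gripper":-1,"xyz":[0,0,-0.03],"turn":0},{"gripper":-1,"xyz":[-0.02,0,-0.05],"turn":0},{"gripper":-1,"xyz":[-0.02,0,-0.05],"turn":0},{"gripper":-1,"xyz":[0,0,-0.05],"turn":0},{"gripper":-1,"xyz":[0,0,-0.05],"turn":0},{"gripper":-1,"xyz":[0,0,0],"turn":0},{"gripper":-1,"xyz":[0,0,0],"turn":0}]'
cat >> h.py <<'E'
def look(tag,guess,z=22,r=75):
    c=camera_params("wrist"); i=get_image("wrist")[:,:,::-1].copy(); cv2.imwrite(f"pics/{tag}.png",i)
    p=px(c,[[*guess,z]])[0]; print("pix",p.round(0)); h=cv2.cvtColor(i,cv2.COLOR_BGR2HSV)[int(p[1])-15:int(p[1])+15,int(p[0])-12:int(p[0])+12]
    print("median HSV",np.median(h.reshape(-1,3),0)); print(cart(i,c,p,z,r))
E
python3 - <<'E'
from h import *
look("w14",(440,-358))
E
```

```text
t: 33.7
tcp_pos: [440.2, -410.1, 246.9]
tcp_rot: [[-0.0, 1.0, 0.0], [1.0, 0.0, 0.0], [0.0, 0.0, -1.0]]
wrist_force: [-0.7, 0.6, -1.2]
opening: 85.1
grip_force: 0.0
pix [318. 146.]
median HSV [18. 14. 93.]
(array([ 440.5, -354.2]), 89.9, array([74.5, 48.8]))
```

It lies flat at (440.5, -354.2), square to the bench. Regrip 14 mm towards +y.

```bash
python3 -m jog '[{"gripper":-1,"xyz":[0.035,0,0.03],"turn":0},{"gripper":-1,"xyz":[0.035,0,0.05],"turn":0},{"gripper":-1,"xyz":[0,0,0.05],"turn":0},{"gripper":-1,"xyz":[0,0,0.05],"turn":0},{"gripper":-1,"xyz":[0,0,0.03],"turn":0},{"gripper":-1,"xyz":[0,0,0.015],"turn":0},{"gripper":-1,"xyz":[0,0,0.005],"turn":0},{"gripper":-1,"xyz":[0,0,0],"turn":0},{"gripper":-1,"xyz":[0,0,0],"turn":0},{"gripper":1,"xyz":[0,0,0],"turn":0},{"gripper":1,"xyz":[0,0,0],"turn":0},{"gripper":1,"xyz":[0,0,0],"turn":0},{"gripper":1,"xyz":[0,0,0],"turn":0},{"gripper":1,"xyz":[0,0,0],"turn":0},{"gripper":1,"xyz":[0,0,0],"turn":0}]' 25
```

```text
t: 35.62
tcp_pos: [440.4, -340.5, 17.7]
tcp_rot: [[-0.0, 1.0, 0.001], [1.0, 0.0, 0.0], [0.0, 0.001, -1.0]]
wrist_force: [-0.5, 1.9, 8.2]
opening: 49.5
grip_force: 25.2
```

```bash
python3 -m jog '[{"gripper":1,"xyz":[0,0,-0.02],"turn":0},{"gripper":1,"xyz":[-0.02,0,-0.03],"turn":0},{"gripper":1,"xyz":[-0.04,0,-0.01],"turn":0},{"gripper":1,"xyz":[-0.04,0,0],"turn":0},{"gripper":1,"xyz":[-0.04,0,0],"turn":0},{"gripper":1,"xyz":[-0.0185,0,0],"turn":0},{"gripper":1,"xyz":[0,0,0.03],"turn":0},{"gripper":1,"xyz":[0,0,0.02],"turn":0},{"gripper":1,"xyz":[0,0,0],"turn":0},{"gripper":1,"xyz":[0,0,0],"turn":0}]'
```

```text
t: 36.88
tcp_pos: [440.5, -499.0, 28.1]
tcp_rot: [[-0.0, 1.0, 0.0], [1.0, 0.0, -0.0], [-0.0, 0.0, -1.0]]
wrist_force: [-0.9, -0.6, -0.7]
opening: 48.9
grip_force: 27.3
```

```bash
python3 -m jog '[{"gripper":1,"xyz":[0,0,0.011],"turn":0},{"gripper":1,"xyz":[-0.0014,0,0.0055],"turn":0},{"gripper":1,"xyz":[-0.0014,0,0.0055],"turn":0},{"gripper":1,"xyz":[0.0004,0,0.003],"turn":0},{"gripper":1,"xyz":[0.0004,0,0.0026],"turn":0},{"gripper":1,"xyz":[0,0,0],"turn":0}]'
cat >> h.py <<'E'
def ends(off=14,th=range(0,91,10),col=(312,326)):
    """rows of the raised end's two edges: predicted against the tilt, and the grey profile seen"""
    c=camera_params("wrist");p=sense()["tcp_pos"];i=get_image("wrist")[:,:,::-1];g=cv2.cvtColor(i,cv2.COLOR_BGR2GRAY)[:,col[0]:col[1]].mean(1)
    d=np.abs(np.convolve(g,[1,1,1,0,-1,-1,-1],"same")/3); r=[int(k) for k in range(180,440) if d[k]==d[k-5:k+6].max() and d[k]>25]; print("edges",[(k,int(g[k-4]),int(g[k+4])) for k in r])
    for t in th:
        a=np.radians(t);u=np.array([0,np.cos(a),np.sin(a)]);n=np.array([0,-np.sin(a),np.cos(a)]);q=p+[0,0,-6]
        print(t,px(c,[q+(38-off)*u-11*n,q+(38-off)*u+11*n,q-(38+off)*u+11*n])[:,1].round(0))
E
python3 - <<'E'
from h import *
ends()
E
```

```text
t: 37.62
tcp_pos: [441.0, -503.9, 1.4]
tcp_rot: [[0.001, 1.0, 0.003], [1.0, -0.001, -0.005], [-0.005, 0.003, -1.0]]
wrist_force: [1.4, -8.5, 12.8]
opening: 49.4
grip_force: 36.6
edges [(261, 103, 194), (273, 192, 160), (327, 175, 59), (336, 59, 87), (389, 87, 120), (416, 106, 250), (436, 197, 44)]
0 [252. 273. 461.]
10 [251. 284. 446.]
20 [253. 297. 429.]
30 [257. 312. 411.]
40 [264. 328. 392.]
50 [273. 343. 372.]
60 [285. 358. 353.]
70 [298. 371. 333.]
80 [313. 383. 314.]
90 [329. 391. 295.]
```

Tilt is about 39°; carrying on along the arc.

```bash
python3 -m jog '[{"gripper":1,"xyz":[0.0011,0,0.0027],"turn":0},{"gripper":1,"xyz":[0.0011,0,0.0027],"turn":0},{"gripper":1,"xyz":[0.0017,0,0.0022],"turn":0},{"gripper":1,"xyz":[0.0017,0,0.0022],"turn":0},{"gripper":1,"xyz":[0,0,0],"turn":0}]'
python3 - <<'E'
from h import *
ends(th=range(30,91,10))
E
```

```text
t: 38.3
tcp_pos: [441.1, -501.6, -6.8]
tcp_rot: [[0.002, 1.0, 0.005], [1.0, -0.002, -0.011], [-0.011, 0.005, -1.0]]
wrist_force: [-0.2, -20.4, 20.5]
opening: 49.4
grip_force: 47.0
edges [(279, 78, 165), (354, 163, 62), (386, 77, 112), (404, 109, 183), (422, 153, 187), (436, 197, 45)]
30 [257. 313. 410.]
40 [264. 328. 391.]
50 [274. 344. 372.]
60 [285. 358. 352.]
70 [299. 372. 333.]
80 [314. 383. 313.]
90 [329. 392. 294.]
```

```bash
python3 -m jog '[{"gripper":1,"xyz":[0.0018,0,0.002],"turn":0},{"gripper":1,"xyz":[0.0015,0,0.001],"turn":0},{"gripper":1,"xyz":[0.0015,0,0.001],"turn":0},{"gripper":1,"xyz":[0.001,0,0.001],"turn":0},{"gripper":1,"xyz":[0,0,0],"turn":0},{"gripper":1,"xyz":[0,0,0],"turn":0}]' 20
python3 - <<'E'
from h import *
ends(th=range(50,91,5))
E
```

```text
t: 39.1
tcp_pos: [441.1, -499.3, -10.2]
tcp_rot: [[0.004, 1.0, 0.007], [1.0, -0.004, -0.016], [-0.016, 0.007, -1.0]]
wrist_force: [-0.7, -34.4, 27.3]
opening: 49.3
grip_force: 53.7
edges [(267, 120, 78), (291, 75, 163), (368, 161, 77), (388, 79, 110), (400, 107, 185), (421, 156, 189), (436, 205, 47)]
50 [274. 344. 371.]
55 [279. 352. 361.]
60 [285. 359. 351.]
65 [292. 366. 342.]
70 [299. 372. 332.]
75 [306. 378. 322.]
80 [314. 383. 313.]
85 [322. 388. 303.]
90 [330. 392. 294.]
```

```bash
python3 -m jog '[{"gripper":1,"xyz":[0.0015,0,0.0008],"turn":0},{"gripper":1,"xyz":[0.0015,0,0.0005],"turn":0},{"gripper":1,"xyz":[0.001,0,0.0005],"turn":0},{"gripper":1,"xyz":[0,0,0],"turn":0},{"gripper":1,"xyz":[0,0,0],"turn":0}]' 20
python3 - <<'E'
from h import *
ends(th=range(60,91,5))
E
```

```text
t: 39.78
tcp_pos: [441.2, -498.7, -10.7]
tcp_rot: [[0.005, 1.0, 0.008], [1.0, -0.005, -0.022], [-0.022, 0.008, -1.0]]
wrist_force: [-2.1, -45.8, 31.7]
opening: 49.6
grip_force: 55.0
edges [(265, 129, 87), (294, 74, 166), (370, 165, 75), (388, 81, 112), (399, 110, 182), (419, 157, 191), (436, 203, 49)]
60 [286. 359. 351.]
65 [292. 366. 341.]
70 [299. 372. 331.]
75 [307. 378. 321.]
80 [314. 383. 312.]
85 [322. 388. 302.]
90 [330. 392. 293.]
```

Resistance grows because the upward load also tightens the grip. I'll slide upward while still pushing sideways, so that friction reverses and the grip relaxes.

```bash
python3 -m jog '[{"gripper":1,"xyz":[0,0,-0.004],"turn":0},{"gripper":1,"xyz":[0,0,-0.004],"turn":0},{"gripper":1,"xyz":[0,0,0],"turn":0}]' 20
python3 - <<'E'
from h import *
ends(th=range(60,91,5))
E
```

```text
t: 40.2
tcp_pos: [440.6, -493.2, -5.1]
tcp_rot: [[0.003, 1.0, 0.005], [1.0, -0.003, -0.013], [-0.013, 0.005, -1.0]]
wrist_force: [-4.1, -24.7, 24.5]
opening: 49.1
grip_force: 54.0
edges [(293, 69, 165), (370, 165, 81), (389, 82, 112), (400, 110, 203), (423, 160, 193), (436, 194, 49)]
60 [285. 359. 352.]
65 [292. 365. 342.]
70 [299. 372. 332.]
75 [306. 378. 323.]
80 [314. 383. 313.]
85 [322. 388. 303.]
90 [329. 392. 294.]
```

```bash
python3 -m jog '[{"gripper":1,"xyz":[-0.016,0,-0.005],"turn":0},{"gripper":1,"xyz":[0,0,-0.04],"turn":0},{"gripper":1,"xyz":[0,0,-0.05],"turn":0},{"gripper":1,"xyz":[0.05,0,0],"turn":0},{"gripper":1,"xyz":[0.05,0,0],"turn":0},{"gripper":1,"xyz":[0,0,0.02],"turn":0},{"gripper":1,"xyz":[0.003,0,0.01],"turn":0},{"gripper":1,"xyz":[0.008,0,0.005],"turn":0},{"gripper":1,"xyz":[0.008,0,0.005],"turn":0},{"gripper":1,"xyz":[0.007,0,0.006],"turn":0},{"gripper":1,"xyz":[0.007,0,0.006],"turn":0},{"gripper":1,"xyz":[0.005,0,0.006],"turn":0},{"gripper":1,"xyz":[0.005,0,0.006],"turn":0},{"gripper":1,"xyz":[0,0,0],"turn":0}]'
python3 - <<'E'
from h import *
ends(th=range(0,91,10))
E
```

```text
t: 42.0
tcp_pos: [440.3, -358.8, 22.1]
tcp_rot: [[0.0, 1.0, 0.001], [1.0, -0.0, -0.001], [-0.001, 0.001, -1.0]]
wrist_force: [-0.8, -0.1, 3.1]
opening: 49.3
grip_force: 51.9
edges [(196, 100, 166), (258, 130, 82), (286, 78, 179), (357, 210, 63), (366, 63, 102), (415, 91, 141), (436, 142, 45)]
0 [252. 272. 462.]
10 [251. 284. 446.]
20 [253. 297. 429.]
30 [257. 312. 411.]
40 [264. 327. 392.]
50 [273. 343. 373.]
60 [285. 358. 353.]
70 [298. 371. 334.]
80 [313. 383. 314.]
90 [329. 391. 295.]
```

```bash
python3 -m jog '[{"gripper":-1,"xyz":[0,0,0],"turn":0},{"gripper":-1,"xyz":[0,0,0],"turn":0},{"gripper":-1,"xyz":[0,0,0],"turn":0},{"gripper":-1,"xyz":[0,0,0],"turn":0},{"gripper":-1,"xyz":[0,0,0],"turn":0},{"gripper":-1,"xyz":[0,0,-0.03],"turn":0},{"gripper":-1,"xyz":[-0.02,0,-0.05],"turn":0},{"gripper":-1,"xyz":[-0.02,0,-0.05],"turn":0},{"gripper":-1,"xyz":[-0.01,0,-0.05],"turn":0},{"gripper":-1,"xyz":[0,0,-0.05],"turn":0},{"gripper":-1,"xyz":[0,0,0],"turn":0},{"gripper":-1,"xyz":[0,0,0],"turn":0}]'
python3 - <<'E'
from h import *
look("w15",(440,-352),r=95)
E
```

```text
t: 43.55
tcp_pos: [440.2, -408.2, 251.7]
tcp_rot: [[-0.0, 1.0, 0.0], [1.0, 0.0, 0.0], [0.0, 0.0, -1.0]]
wrist_force: [0.7, -1.2, -0.8]
opening: 85.5
grip_force: 0.0
pix [318. 141.]
median HSV [ 26.   11.  179.5]
(array([ 454.9, -324.2]), 89.7, array([74.2, 48.8]))
```

```bash
python3 - <<'E'
from h import *
look("w16",(455,-324),r=75)
go(454.9,-324.2+21,22,-0.3)
E
```

```text
pix [337. 107.]
median HSV [15. 11. 96.]
(array([ 455., -324.]), -90.0, array([48.5, 73.8]))
turn 0.0056 then shift [0.1048 0.0147 0.2291]
```

Face down again at (455, -324), flat. This time I'll grip 21 mm towards +y and higher, so that less of it rises between the fingers.

```bash
python3 -m jog '[{"gripper":-1,"xyz":[0.0349,0.005,0.03],"turn":0},{"gripper":-1,"xyz":[0.035,0.005,0.04],"turn":0},{"gripper":-1,"xyz":[0.035,0.0047,0.04],"turn":0},{"gripper":-1,"xyz":[0,0,0.05],"turn":0},{"gripper":-1,"xyz":[0,0,0.04],"turn":0},{"gripper":-1,"xyz":[0,0,0.02],"turn":0},{"gripper":-1,"xyz":[0,0,0.009],"turn":0},{"gripper":-1,"xyz":[0,0,0],"turn":0},{"gripper":-1,"xyz":[0,0,0],"turn":0},{"gripper":1,"xyz":[0,0,0],"turn":0},{"gripper":1,"xyz":[0,0,0],"turn":0},{"gripper":1,"xyz":[0,0,0],"turn":0},{"gripper":1,"xyz":[0,0,0],"turn":0},{"gripper":1,"xyz":[0,0,0],"turn":0},{"gripper":1,"xyz":[0,0,-0.03],"turn":0},{"gripper":1,"xyz":[-0.02,0,-0.03],"turn":0},{"gripper":1,"xyz":[-0.04,0,0],"turn":0},{"gripper":1,"xyz":[-0.04,0,0],"turn":0},{"gripper":1,"xyz":[-0.04,0,0],"turn":0},{"gripper":1,"xyz":[0,0,0],"turn":0}]' 20
python3 - <<'E'
from h import *
go(455,-493.5,34,0)
ends(off=21,th=(-10,0,10))
E
```

```text
t: 46.15
tcp_pos: [453.7, -446.9, 83.3]
tcp_rot: [[0.003, 1.0, -0.0], [1.0, -0.003, -0.002], [-0.002, -0.0, -1.0]]
wrist_force: [-0.5, -0.4, -1.5]
opening: 49.2
grip_force: 22.2
turn -0.0031 then shift [-0.0465  0.0013  0.0494]
edges [(265, 73, 141), (284, 148, 205), (306, 213, 60), (317, 60, 97), (386, 119, 149), (436, 141, 47)]
-10 [273. 285. 492.]
0 [270. 293. 476.]
10 [268. 303. 458.]
```

```bash
python3 -m jog '[{"gripper":1,"xyz":[-0.0235,0,0],"turn":-0.003},{"gripper":1,"xyz":[-0.023,0,0.02],"turn":0},{"gripper":1,"xyz":[0,0,0.03],"turn":0},{"gripper":1,"xyz":[0,0,0],"turn":0},{"gripper":1,"xyz":[0,0,0],"turn":0},{"gripper":1,"xyz":[0,0,0.008],"turn":0},{"gripper":1,"xyz":[0,0,0.004],"turn":0},{"gripper":1,"xyz":[0,0,0],"turn":0}]' 20
```

```text
t: 47.2
tcp_pos: [455.6, -490.9, 22.0]
tcp_rot: [[-0.003, 1.0, 0.002], [1.0, 0.003, -0.002], [-0.002, 0.002, -1.0]]
wrist_force: [0.7, -1.6, 5.7]
opening: 49.2
grip_force: 24.0
```

```bash
python3 -m jog '[{"gripper":1,"xyz":[-0.004,0,0.003],"turn":0},{"gripper":1,"xyz":[-0.003,0,0.003],"turn":0},{"gripper":1,"xyz":[-0.001,0,0.003],"turn":0},{"gripper":1,"xyz":[-0.0005,0,0.0025],"turn":0},{"gripper":1,"xyz":[-0.0005,0,0.0025],"turn":0},{"gripper":1,"xyz":[0,0,0.0025],"turn":0},{"gripper":1,"xyz":[0,0,0.0025],"turn":0},{"gripper":1,"xyz":[0,0,0],"turn":0}]' 20
python3 - <<'E'
from h import *
ends(off=21,th=range(0,91,15))
E
```

```text
t: 48.2
tcp_pos: [455.7, -501.6, 4.0]
tcp_rot: [[-0.002, 1.0, 0.003], [1.0, 0.002, -0.004], [-0.004, 0.003, -1.0]]
wrist_force: [-0.5, -6.5, 13.6]
opening: 49.7
grip_force: 33.0
edges [(264, 69, 216), (332, 162, 58), (366, 76, 108), (385, 104, 189), (408, 193, 151), (436, 193, 48)]
0 [270. 293. 476.]
15 [268. 308. 448.]
30 [271. 325. 417.]
45 [277. 342. 385.]
60 [288. 357. 353.]
75 [302. 370. 321.]
90 [318. 378. 289.]
```

```bash
python3 -m jog '[{"gripper":1,"xyz":[0.001,0,0.0025],"turn":0},{"gripper":1,"xyz":[0.001,0,0.0025],"turn":0},{"gripper":1,"xyz":[0.001,0,0.002],"turn":0},{"gripper":1,"xyz":[0.0012,0,0.002],"turn":0},{"gripper":1,"xyz":[0,0,0],"turn":0},{"gripper":1,"xyz":[0,0,0],"turn":0}]' 20
python3 - <<'E'
from h import *
ends(off=21,th=range(30,91,15))
E
```

```text
t: 49.0
tcp_pos: [455.7, -500.2, -3.4]
tcp_rot: [[-0.001, 1.0, 0.004], [1.0, 0.001, -0.009], [-0.009, 0.004, -1.0]]
wrist_force: [-2.0, -15.2, 24.2]
opening: 49.2
grip_force: 42.9
edges [(279, 86, 165), (352, 162, 81), (371, 101, 189), (409, 191, 150), (436, 190, 49)]
30 [271. 325. 416.]
45 [277. 342. 384.]
60 [288. 358. 352.]
75 [302. 370. 320.]
90 [318. 378. 289.]
```

```bash
python3 -m jog '[{"gripper":1,"xyz":[0.0012,0,0.0015],"turn":0},{"gripper":1,"xyz":[0.0015,0,0.0015],"turn":0},{"gripper":1,"xyz":[0.0015,0,0.001],"turn":0},{"gripper":1,"xyz":[0.0015,0,0.001],"turn":0},{"gripper":1,"xyz":[0.001,0,0.0005],"turn":0},{"gripper":1,"xyz":[0,0,0],"turn":0},{"gripper":1,"xyz":[0,0,0],"turn":0}]' 20
python3 - <<'E'
from h import *
ends(off=21,th=range(45,91,15))
E
```

```text
t: 49.92
tcp_pos: [455.8, -498.3, -6.7]
tcp_rot: [[0.001, 1.0, 0.007], [1.0, -0.001, -0.017], [-0.017, 0.007, -1.0]]
wrist_force: [-2.9, -32.0, 34.5]
opening: 49.4
grip_force: 49.1
edges [(289, 81, 156), (367, 123, 186), (407, 193, 152), (436, 204, 50)]
45 [277. 342. 383.]
60 [288. 358. 351.]
75 [302. 370. 319.]
90 [319. 379. 288.]
```

```bash
python3 - <<'E'
from h import *
i=get_image("wrist")[:,:,::-1]; j=get_image("side")[:,:,::-1]
p=px(camera_params("side"),[[455,-498,-7]])[0].astype(int); k=get_image("scene")[:,:,::-1];q=px(camera_params("scene"),[[455,-498,-7]])[0].astype(int); print(p,q)
o=np.zeros((600,800,3),np.uint8);o[:400,:440]=cv2.resize(i[180:480,155:485],(440,400),interpolation=2)
f=lambda m,p:cv2.resize(m[min(p[1]-35,420):][:60,p[0]-36:p[0]+36],(360,300),interpolation=2)
o[:300,440:]=f(j,p);o[300:,440:]=f(k,q);cv2.imwrite("pics/c17.png",o)
E
```

```text
[459 421] [459 450]
```

View pics/c17.png

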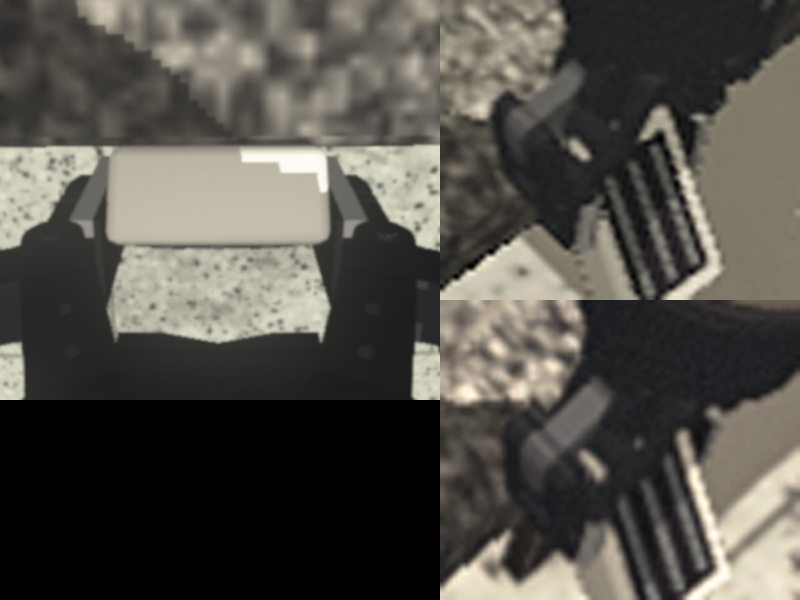

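The upper lower-side corner of the cartridge sits right at the bench edge, so I pushed too low too early. Rise a little while keeping the sideways push.

```bash
python3 -m jog '[{"gripper":1,"xyz":[0,0,-0.003],"turn":0},{"gripper":1,"xyz":[0,0,-0.003],"turn":0},{"gripper":1,"xyz":[0.001,0,-0.003],"turn":0},{"gripper":1,"xyz":[0.001,0,-0.001],"turn":0},{"gripper":1,"xyz":[0,0,0],"turn":0}]' 20
python3 - <<'E'
from h import *
ends(off=21,th=range(45,91,15))
E
```

```text
t: 50.75
tcp_pos: [455.0, -493.6, 0.7]
tcp_rot: [[-0.0, 1.0, 0.004], [1.0, 0.0, -0.013], [-0.013, 0.004, -1.0]]
wrist_force: [-1.4, -28.6, 7.4]
opening: 49.4
grip_force: 45.6
edges [(214, 100, 148), (288, 62, 155), (367, 104, 184), (408, 196, 155), (436, 201, 51)]
45 [277. 342. 384.]
60 [288. 358. 351.]
75 [302. 370. 319.]
90 [318. 378. 288.]
```

```bash
python3 - <<'E'
from h import *
for n in("side","scene"):
    c=camera_params(n)
    for t in(45,55,60,65,70,75,80,85,90):
        a=np.radians(t);u=np.array([0,np.cos(a),np.sin(a)]);X=np.array([480,-498,-14.])
        P=px(c,[X+15*u,X-55*u]);d=P[1]-P[0];print(n,t,d.round(1),(d[0]/d[1]).round(3))
# line directions in the present side and scene pictures, near the cartridge
for n in("side","scene"):
    m=get_image(n)[:,:,::-1]; c=camera_params(n); p=px(c,[[467,-505,-25]])[0].astype(int)
    a=m[p[1]-25:min(480,p[1]+30),p[0]-25:p[0]+30]; cv2.imwrite(f"pics/l_{n}.png",a)
    g=cv2.resize(cv2.cvtColor(a,cv2.COLOR_BGR2GRAY),None,fx=6,fy=6,interpolation=2)
    L=cv2.HoughLinesP(cv2.Canny(g,60,150),1,np.pi/360,35,minLineLength=70,maxLineGap=8)
    if L is not None:
        for x1,y1,x2,y2 in L[:,0]:
            if abs(y2-y1)>60: print(n,(round((x2-x1)/(y2-y1),3),int(np.hypot(x2-x1,y2-y1))),(x1,y1))
E
```

```text
side 45 [15.3 32.9] 0.465
side 55 [11.2 31.8] 0.353
side 60 [ 9.  30.8] 0.293
side 65 [ 6.8 29.7] 0.23
side 70 [ 4.5 28.3] 0.161
side 75 [ 2.3 26.7] 0.084
side 80 [-0.  24.9] -0.002
side 85 [-2.3 23. ] -0.101
side 90 [-4.6 20.9] -0.22
scene 45 [16.2 36.1] 0.449
scene 55 [11.1 33.9] 0.326
scene 60 [ 8.4 32.5] 0.258
scene 65 [ 5.7 30.8] 0.184
scene 70 [ 2.9 28.8] 0.1
scene 75 [ 0.1 26.7] 0.005
scene 80 [-2.6 24.4] -0.107
scene 85 [-5.3 21.9] -0.242
scene 90 [-8.  19.3] -0.413
side (np.float64(0.377), 82) (np.int32(88), np.int32(145))
side (np.float64(-1.324), 117) (np.int32(132), np.int32(285))
side (np.float64(0.345), 92) (np.int32(173), np.int32(123))
scene (np.float64(0.31), 104) (np.int32(194), np.int32(110))
scene (np.float64(0.316), 82) (np.int32(205), np.int32(98))
scene (np.float64(-1.099), 105) (np.int32(147), np.int32(287))
```

```bash
python3 -m jog '[{"gripper":1,"xyz":[-0.014,0,-0.003],"turn":0},{"gripper":1,"xyz":[-0.003,0,-0.03],"turn":0},{"gripper":1,"xyz":[0,0,-0.05],"turn":0},{"gripper":1,"xyz":[0,0,-0.05],"turn":0},{"gripper":1,"xyz":[0.04,0,0],"turn":-0.107},{"gripper":1,"xyz":[0.04,0,0],"turn":0},{"gripper":1,"xyz":[0.04,0.01,0],"turn":0},{"gripper":1,"xyz":[0.04,0.02,0],"turn":0},{"gripper":1,"xyz":[0.04,0.02,0],"turn":0},{"gripper":1,"xyz":[0.04,0.02,0],"turn":0},{"gripper":1,"xyz":[0,0,0],"turn":0},{"gripper":1,"xyz":[0,0,0],"turn":0}]'
cat >> h.py <<'E'
def tilt(dr=(0,0,0)):
    """tilt of the held cartridge's long side from lines in the scene and side pictures"""
    p=sense()["tcp_pos"]; R=sense()["tcp_rot"]
    for n in("side","scene"):
        m=get_image(n)[:,:,::-1]; c=camera_params(n); X=p+R@np.array([-10,15,22.])
        q=px(c,[X])[0].astype(int); a=m[q[1]-28:q[1]+32,q[0]-30:q[0]+30]
        g=cv2.resize(cv2.cvtColor(a,cv2.COLOR_BGR2GRAY),None,fx=6,fy=6,interpolation=2)
        L=cv2.HoughLinesP(cv2.Canny(g,60,150),1,np.pi/360,35,minLineLength=70,maxLineGap=8)
        T=np.arange(0,100,1); S=[]
        for t in T:
            u=R@np.array([np.cos(np.radians(t)),0,-np.sin(np.radians(t))]); P=px(c,[X+20*u,X-30*u]); d=P[1]-P[0]; S.append(np.arctan2(d[1],d[0]))
        for x1,y1,x2,y2 in ([] if L is None else L[:,0]):
            b=np.arctan2(y2-y1,x2-x1); e=[abs((b-s+np.pi/2)%np.pi-np.pi/2) for s in S]; k=int(np.argmin(e))
            if e[k]<.03: print(n,"theta",T[k],"len",int(np.hypot(x2-x1,y2-y1)/6),(x1,y1))
E
python3 - <<'E'
from h import *
s=sense();print(s["tcp_pos"],((s["tcp_pos"][:2]-C)@UX,(s["tcp_pos"][:2]-C)@UY)); tilt(); ends(off=21,th=[55])
E
```

```text
t: 52.4
tcp_pos: [502.4, -256.9, 130.7]
tcp_rot: [[-0.11, 0.994, -0.0], [0.994, 0.11, -0.0], [-0.0, -0.0, -1.0]]
wrist_force: [0.1, 0.3, -1.1]
opening: 49.7
grip_force: 44.9
[ 502.44994664 -256.90696566  130.66280852] (np.float64(-92.00106422699972), np.float64(-309.3804876132114))
side theta 57 len 23 (np.int32(119), np.int32(131))
side theta 57 len 14 (np.int32(200), np.int32(131))
side theta 56 len 21 (np.int32(148), np.int32(127))
side theta 56 len 21 (np.int32(115), np.int32(153))
scene theta 56 len 27 (np.int32(183), np.int32(74))
scene theta 57 len 17 (np.int32(132), np.int32(189))
edges [(207, 112, 65), (246, 68, 115), (252, 116, 74), (289, 112, 183), (362, 205, 109), (427, 156, 121), (436, 124, 45)]
55 [284. 352. 363.]
```

```bash
python3 - <<'E'
from h import *
from scipy.optimize import fsolve
s=sense();c=camera_params("wrist");R=s["tcp_rot"];p=s["tcp_pos"];t=np.radians(56.5)
u=np.array([np.cos(t),0,-np.sin(t)]);n=np.array([-np.sin(t),0,-np.cos(t)])
f=lambda v:px(c,[p+R@(np.array([v[0],0,v[1]])+11*k*n) for k in(-1,1)])[:,1]-[289.5,362.5]
v=fsolve(f,[5,-5]); B=np.array([v[0],0,v[1]]); print("B mid (tool)",v)
for nm,q in(("centre",B-38*u),("low corner",B-76*u-11*n),("back low corner",B-76*u+11*n),("B under corner",B-11*n),("B back corner",B+11*n)): print(nm,q.round(1))
E
```

```text
B mid (tool) [ 10.69340667 -15.20290954]
centre [-10.3   0.   16.5]
low corner [-22.1   0.   54.2]
back low corner [-40.4   0.   42.1]
B under corner [19.9  0.  -9.1]
B back corner [  1.5   0.  -21.3]
```

```bash
python3 - <<'E'
from h import *
t=tray(-30.8,-133.5); go(*t,110,6.2)
E
```

```text
turn 0.0003 then shift [0.1768 0.0618 0.0206]
```

```bash
python3 -m jog '[{"gripper":1,"xyz":[0.036,0.0155,0],"turn":0},{"gripper":1,"xyz":[0.036,0.0155,0],"turn":0},{"gripper":1,"xyz":[0.036,0.0155,0],"turn":0},{"gripper":1,"xyz":[0.036,0.0153,0],"turn":0},{"gripper":1,"xyz":[0.0328,0,0],"turn":0},{"gripper":1,"xyz":[0,0,0.02],"turn":0},{"gripper":1,"xyz":[0,0,0],"turn":0},{"gripper":1,"xyz":[0,0,0],"turn":0}]'
python3 - <<'E'
from h import *
t=tray(-30.8,-133.5); go(*t,57,6.2)
E
```

```text
t: 53.55
tcp_pos: [544.4, -75.9, 110.7]
tcp_rot: [[-0.108, 0.994, -0.0], [0.994, 0.108, -0.001], [-0.001, -0.0, -1.0]]
wrist_force: [0.3, -0.3, -0.8]
opening: 49.4
grip_force: 44.9
turn -0.0004 then shift [ 0.0005 -0.      0.0537]
```

```bash
python3 -m jog '[{"gripper":1,"xyz":[0,0,0.03],"turn":0},{"gripper":1,"xyz":[0,0,0.015],"turn":0},{"gripper":1,"xyz":[0,0,0.006],"turn":0},{"gripper":1,"xyz":[0,0,0.003],"turn":0},{"gripper":1,"xyz":[0,0,0],"turn":0},{"gripper":1,"xyz":[0,0,0],"turn":0}]'
```

```text
t: 54.3
tcp_pos: [544.8, -74.2, 57.0]
tcp_rot: [[-0.11, 0.994, 0.001], [0.994, 0.11, 0.0], [0.0, 0.001, -1.0]]
wrist_force: [-0.2, -0.0, -0.7]
opening: 49.4
grip_force: 44.9
```

```bash
python3 -m jog '[{"gripper":1,"xyz":[-0.001,0,0.0015],"turn":0},{"gripper":1,"xyz":[0,0,0.0015],"turn":0},{"gripper":1,"xyz":[0,0,0],"turn":0}]'
```

```text
t: 54.68
tcp_pos: [544.5, -75.3, 53.4]
tcp_rot: [[-0.11, 0.994, -0.0], [0.994, 0.11, -0.0], [0.0, -0.0, -1.0]]
wrist_force: [-0.2, -0.5, -1.4]
opening: 49.5
grip_force: 44.9
```

```bash
python3 -m jog '[{"gripper":1,"xyz":[0,0,0.0015],"turn":0},{"gripper":1,"xyz":[0,0,0.001],"turn":0},{"gripper":1,"xyz":[0,0,0],"turn":0}]'; python3 -m jog '[{"gripper":1,"xyz":[0,0,0.0015],"turn":0},{"gripper":1,"xyz":[0,0,0.001],"turn":0},{"gripper":1,"xyz":[0,0,0],"turn":0}]'
```

```text
t: 55.05
tcp_pos: [544.8, -75.6, 51.1]
tcp_rot: [[-0.11, 0.994, 0.0], [0.994, 0.11, -0.0], [-0.0, 0.0, -1.0]]
wrist_force: [0.4, -2.0, 1.4]
opening: 49.1
grip_force: 45.3
t: 55.42
tcp_pos: [545.1, -75.8, 50.0]
tcp_rot: [[-0.109, 0.994, 0.001], [0.994, 0.109, 0.001], [0.001, 0.001, -1.0]]
wrist_force: [-8.6, -1.4, 36.7]
opening: 49.6
grip_force: 49.5
```

Both contacts are made: the foot on the bench and the underside against the seated cartridge. Ease off and release, leaving it leaning.

```bash
python3 -m jog '[{"gripper":1,"xyz":[0,0,-0.0015],"turn":0},{"gripper":0.0,"xyz":[0,0,0],"turn":0},{"gripper":-0.4,"xyz":[0,0,0],"turn":0},{"gripper":-0.7,"xyz":[0,0,0],"turn":0},{"gripper":-1,"xyz":[0,0,0],"turn":0},{"gripper":-1,"xyz":[0,0,0],"turn":0},{"gripper":-1,"xyz":[0,0,0],"turn":0}]'
python3 - <<'E'
from h import *
ends(off=14,th=[55])
tilt()
E
```

```text
t: 56.3
tcp_pos: [544.6, -75.3, 50.0]
tcp_rot: [[-0.11, 0.994, -0.0], [0.994, 0.11, -0.0], [-0.0, -0.0, -1.0]]
wrist_force: [-0.1, -0.7, 0.2]
opening: 84.9
grip_force: 0.0
edges [(180, 215, 175), (198, 173, 214), (229, 212, 168), (246, 166, 210), (275, 186, 103), (284, 103, 135), (364, 128, 75), (436, 77, 24)]
55 [279. 351. 363.]
side theta 57 len 14 (np.int32(176), np.int32(131))
side theta 56 len 13 (np.int32(176), np.int32(85))
side theta 56 len 17 (np.int32(142), np.int32(115))
side theta 57 len 12 (np.int32(152), np.int32(137))
scene theta 57 len 12 (np.int32(205), np.int32(141))
```

It leans steadily at about 57°. Now push its top over from behind with closed fingers, so it stands up and topples onto its back, windows up.

```bash
python3 -m jog '[{"gripper":-1,"xyz":[0,0,-0.02],"turn":0},{"gripper":-1,"xyz":[0,0,-0.05],"turn":0},{"gripper":1,"xyz":[0,0,-0.03],"turn":0},{"gripper":1,"xyz":[0.02,0,0],"turn":0},{"gripper":1,"xyz":[0.02,0,0],"turn":0},{"gripper":1,"xyz":[0,0,0],"turn":0},{"gripper":1,"xyz":[0,0,0],"turn":0},{"gripper":1,"xyz":[0,0,0],"turn":0},{"gripper":1,"xyz":[0,0,0],"turn":0},{"gripper":1,"xyz":[0,0,0.04],"turn":0},{"gripper":1,"xyz":[0,0,0.04],"turn":0},{"gripper":1,"xyz":[0,0,0.014],"turn":0},{"gripper":1,"xyz":[0,0,0],"turn":0},{"gripper":1,"xyz":[0,0,0],"turn":0}]' 20
python3 - <<'E'
from h import *
s=sense();print(((s["tcp_pos"][:2]-C)@UX,(s["tcp_pos"][:2]-C)@UY))
E
```

```text
t: 58.2
tcp_pos: [541.0, -35.8, 57.2]
tcp_rot: [[-0.11, 0.994, 0.001], [0.994, 0.11, 0.0], [-0.0, 0.001, -1.0]]
wrist_force: [0.1, 0.7, 0.2]
opening: -0.2
grip_force: 0.0
(np.float64(-29.83004928152673), np.float64(-93.68173220387098))
```

```bash
python3 -m jog '[{"gripper":1,"xyz":[-0.006,0,0],"turn":0},{"gripper":1,"xyz":[-0.006,0,0],"turn":0},{"gripper":1,"xyz":[-0.006,0,0],"turn":0},{"gripper":1,"xyz":[-0.006,0,0],"turn":0},{"gripper":1,"xyz":[-0.006,0,0],"turn":0},{"gripper":1,"xyz":[-0.006,0,0],"turn":0},{"gripper":1,"xyz":[-0.006,0,0],"turn":0},{"gripper":1,"xyz":[-0.006,0,0],"turn":0},{"gripper":1,"xyz":[-0.006,0,0],"turn":0},{"gripper":1,"xyz":[-0.006,0,0],"turn":0},{"gripper":1,"xyz":[-0.006,0,0],"turn":0},{"gripper":1,"xyz":[-0.006,0,0],"turn":0},{"gripper":1,"xyz":[-0.006,0,0],"turn":0},{"gripper":1,"xyz":[0,0,0],"turn":0}]' 20
python3 - <<'E'
from h import *
def col(X,n):
    c=camera_params(n); m=cv2.cvtColor(get_image(n)[:,:,::-1],cv2.COLOR_BGR2HSV); o=(m[...,0]>8)&(m[...,0]<25)&(m[...,1]>180)&(m[...,2]>170)
    k,l,st,ce=cv2.connectedComponentsWithStats(o.astype(np.uint8)); 
    for a,b in zip(st[1:],ce[1:]):
        if a[4]>40: print(n,a[4],b.round(0),w(c,[b],22)[0].round(0))
col(0,"scene"); col(0,"side")
E
```

```text
t: 59.95
tcp_pos: [548.7, -113.6, 56.0]
tcp_rot: [[-0.109, 0.994, 0.0], [0.994, 0.109, -0.0], [-0.0, -0.0, -1.0]]
wrist_force: [0.3, 0.7, 0.2]
opening: -0.2
grip_force: 0.0
scene 124 [546. 144.] [1495.   38.   22.]
scene 146 [336. 268.] [546. -31.  22.]
scene 170 [373. 297.] [ 553. -155.   22.]
side 41 [559. 135.] [1485.   74.   22.]
side 127 [350. 263.] [544. -29.  22.]
side 146 [385. 290.] [ 552. -154.   22.]
```

It worked: a second orange panel now shows at about (552,-155), windows up. Rise and measure both cartridges.

```bash
python3 -m jog '[{"gripper":-1,"xyz":[0,0,-0.05],"turn":0},{"gripper":-1,"xyz":[-0.02,0,-0.05],"turn":0},{"gripper":-1,"xyz":[-0.04,0,-0.05],"turn":0},{"gripper":-1,"xyz":[-0.04,0,-0.05],"turn":0},{"gripper":-1,"xyz":[-0.02,0,0],"turn":0},{"gripper":-1,"xyz":[0,0,0],"turn":0},{"gripper":-1,"xyz":[0,0,0],"turn":0},{"gripper":-1,"xyz":[0,0,0],"turn":0}]'
python3 - <<'E'
from h import *
look("w20",(552,-157)); 
c=camera_params("wrist");i=cv2.imread("pics/w20.png")
p=px(c,[[*BAY[0],30]])[0];print(p)
print("bay0",BAY[0],cart(i,c,p,30,60))
E
```

```text
t: 61.05
tcp_pos: [561.8, -229.2, 253.1]
tcp_rot: [[-0.111, 0.994, -0.001], [0.994, 0.111, 0.0], [0.001, -0.001, -1.0]]
wrist_force: [0.5, 0.3, -0.8]
opening: 85.6
grip_force: 0.0
pix [317. 121.]
median HSV [ 26. 108. 255.]
(array([ 553.4, -155.1]), -82.7, array([50.5, 78.4]))
[318.71858662 -39.34664409]
bay0 [540.21568865 -37.86662741] (array([544.4, -72.9]), 6.4, array([90.7, 14.2]))
```

```bash
python3 - <<'E'
from h import *
go(553.4,-155.2,17.5,7.3)
E
```

```text
turn -0.0161 then shift [0.0745 0.0012 0.2358]
```

```bash
python3 -m jog '[{"gripper":-1,"xyz":[0,0,0],"turn":-0.0161},{"gripper":-1,"xyz":[0.037,0.0006,0.02],"turn":0},{"gripper":-1,"xyz":[0.0375,0.0006,0.03],"turn":0},{"gripper":-1,"xyz":[0,0,0.05],"turn":0},{"gripper":-1,"xyz":[0,0,0.05],"turn":0},{"gripper":-1,"xyz":[0,0,0.04],"turn":0},{"gripper":-1,"xyz":[0,0,0.025],"turn":0},{"gripper":-1,"xyz":[0,0,0.015],"turn":0},{"gripper":-1,"xyz":[0,0,0.005],"turn":0},{"gripper":-1,"xyz":[0,0,0],"turn":0},{"gripper":-1,"xyz":[0,0,0],"turn":0},{"gripper":1,"xyz":[0,0,0],"turn":0},{"gripper":1,"xyz":[0,0,0],"turn":0},{"gripper":1,"xyz":[0,0,0],"turn":0},{"gripper":1,"xyz":[0,0,0],"turn":0},{"gripper":1,"xyz":[0,0,0],"turn":0}]' 40
```

```text
t: 63.1
tcp_pos: [553.8, -156.3, 19.1]
tcp_rot: [[-0.126, 0.992, 0.001], [0.992, 0.126, 0.0], [0.0, 0.001, -1.0]]
wrist_force: [-1.5, 1.3, 7.8]
opening: 49.1
grip_force: 40.7
```

```bash
python3 -m jog '[{"gripper":1,"xyz":[0,0,-0.03],"turn":0.019},{"gripper":1,"xyz":[0,0,-0.05],"turn":0},{"gripper":1,"xyz":[0,0,-0.03],"turn":0},{"gripper":1,"xyz":[0,0,0],"turn":0},{"gripper":1,"xyz":[0,0,0],"turn":0}]'
python3 - <<'E'
from h import *
c=camera_params("wrist");i=get_image("wrist")[:,:,::-1];s=sense();R=s["tcp_rot"];p=s["tcp_pos"]
g=i[:,318-60:318-50].mean((1,2)); print([(r,int(g[r])) for r in range(170,300,4)])
for e in(0,1,2,4): print(e,px(c,[p+R@np.array([38+e,-20,19.1-22]),p+R@np.array([38+e,-20,19.1])])[:,1].round(0))
t=tray(-30.8,-.7)-1.1*UY; go(*t,80,6.2)
E
```

```text
t: 63.72
tcp_pos: [553.3, -156.0, 128.2]
tcp_rot: [[-0.107, 0.994, -0.0], [0.994, 0.107, 0.0], [0.0, -0.0, -1.0]]
wrist_force: [0.4, 0.8, -1.8]
opening: 48.9
grip_force: 42.8
[(170, 62), (174, 60), (178, 65), (182, 69), (186, 81), (190, 74), (194, 66), (198, 60), (202, 56), (206, 61), (210, 59), (214, 103), (218, 106), (222, 111), (226, 141), (230, 153), (234, 160), (238, 160), (242, 161), (246, 160), (250, 160), (254, 159), (258, 153), (262, 153), (266, 154), (270, 154), (274, 154), (278, 156), (282, 156), (286, 156), (290, 156), (294, 156), (298, 156)]
0 [228. 213.]
1 [225. 211.]
2 [222. 208.]
4 [215. 203.]
turn -0.0007 then shift [ 0.2128 -0.      0.0479]
```

```bash
python3 -m jog '[{"gripper":1,"xyz":[0.043,0,0],"turn":0},{"gripper":1,"xyz":[0.043,0,0],"turn":0},{"gripper":1,"xyz":[0.043,0,0],"turn":0},{"gripper":1,"xyz":[0.043,0,0],"turn":0},{"gripper":1,"xyz":[0.041,0,0],"turn":0},{"gripper":1,"xyz":[0,0,0.04],"turn":0},{"gripper":1,"xyz":[0,0,0.02],"turn":0},{"gripper":1,"xyz":[0,0,0],"turn":0},{"gripper":1,"xyz":[0,0,0],"turn":0}]'
python3 - <<'E'
from h import *
t=tray(-30.8,-.7)-.7*UY; go(*t,28,6.2)
E
```

```text
t: 64.9
tcp_pos: [531.2, 54.4, 69.2]
tcp_rot: [[-0.105, 0.994, 0.0], [0.994, 0.105, -0.0], [-0.0, 0.0, -1.0]]
wrist_force: [0.5, -0.2, -0.6]
opening: 49.3
grip_force: 42.7
turn -0.0027 then shift [ 0.0016 -0.0011  0.0412]
```

```bash
python3 -m jog '[{"gripper":1,"xyz":[0.0016,-0.0011,0.02],"turn":-0.0027},{"gripper":1,"xyz":[0,0,0.012],"turn":0},{"gripper":1,"xyz":[0,0,0.005],"turn":0},{"gripper":1,"xyz":[0,0,0.0035],"turn":0},{"gripper":1,"xyz":[0,0,0],"turn":0},{"gripper":1,"xyz":[0,0,0],"turn":0}]'
```

```text
t: 65.65
tcp_pos: [529.7, 56.9, 28.4]
tcp_rot: [[-0.11, 0.994, 0.0], [0.994, 0.11, 0.0], [0.0, 0.0, -1.0]]
wrist_force: [-0.4, -1.0, -1.6]
opening: 48.8
grip_force: 42.7
```

```bash
python3 -m jog '[{"gripper":1,"xyz":[-0.001,0,0.0008],"turn":0},{"gripper":-0.5,"xyz":[0,0,0],"turn":0},{"gripper":-0.5,"xyz":[0,0,0],"turn":0},{"gripper":-0.5,"xyz":[0,0,0],"turn":0},{"gripper":-0.5,"xyz":[0,0,-0.02],"turn":0},{"gripper":-0.5,"xyz":[0,0,-0.04],"turn":0},{"gripper":-1,"xyz":[0,0,-0.06],"turn":0},{"gripper":-1,"xyz":[0,0,-0.06],"turn":0},{"gripper":-1,"xyz":[-0.02,0.0,-0.06],"turn":0},{"gripper":-1,"xyz":[-0.04,0.02,-0.05],"turn":0},{"gripper":-1,"xyz":[-0.04,0.01,0],"turn":0},{"gripper":-1,"xyz":[0,0,0],"turn":0},{"gripper":-1,"xyz":[0,0,0],"turn":0},{"gripper":-1,"xyz":[0,0,0],"turn":0}]'
python3 - <<'E'
from h import *
c=camera_params("wrist");i=get_image("wrist")[:,:,::-1].copy();cv2.imwrite("pics/w21.png",i)
m=cv2.cvtColor(i,cv2.COLOR_BGR2HSV);o=(m[...,0]>5)&(m[...,0]<28)&(m[...,1]>140)&(m[...,2]>120)
k,l,st,ce=cv2.connectedComponentsWithStats(cv2.morphologyEx(o.astype(np.uint8),cv2.MORPH_CLOSE,np.ones((25,25))))
for j in range(1,k):
    if st[j,4]>600:
        P=np.argwhere(l==j)[:,::-1]; X=w(c,P,30)[:,:2].astype(np.float32); r=cv2.minAreaRect(cv2.convexHull(X)); ctr=np.array(r[0])
        print("orange",np.round(ctr,1),"tray local",((ctr-C)@UX).round(1),((ctr-C)@UY).round(1),np.round(r[1],1),round(r[2],1),ce[j].round(0))
print("bays local x -30.8, y -95.7,-0.7,94.3; tube px pred",px(c,[[*tray(51.2,y),34] for y in(-50.5,50.5)]).round(0).tolist())
for b in BAY: 
    p=px(c,[[*b,30]])[0]; print(p.round(0),cart(i,c,p,30,50))
E
```

```text
t: 67.4
tcp_pos: [568.4, -36.5, 313.3]
tcp_rot: [[-0.111, 0.994, -0.0], [0.994, 0.111, 0.0], [0.0, -0.0, -1.0]]
wrist_force: [-1.2, 0.4, 0.4]
opening: 85.4
grip_force: 0.0
orange [539.  -37.9] tray local -32.0 -95.7 [31.1 50.6] 5.9 [289. 194.]
bays local x -30.8, y -95.7,-0.7,94.3; tube px pred [[375.0, 149.0], [378.0, 37.0]]
[291. 195.] (array([540.7, -34.4]), -83.7, array([61.3, 86.6]))
[289.  95.] (array([538.5,  56. ]), -83.9, array([76.7, 87.7]))
[288. -13.] (array([521. , 124.8]), 6.0, array([57.1, 30.2]))
```

```bash
python3 - <<'E'
from h import *
i=cv2.imread("pics/w21.png");m=cv2.cvtColor(i,cv2.COLOR_BGR2HSV)
for n,(x,y) in(("b1",(289,95)),("b0",(291,195))): print(n,[tuple(int(v) for v in m[y+dy,x+dx]) for dy in(-25,-12,0,12,25) for dx in(-12,0,12)])
c=camera_params("wrist");o=(m[...,0]>5)&(m[...,0]<35)&(m[...,1]>60)&(m[...,2]>150);o[:,:240]=0;o[:,340:]=0;o[:30]=0
k,l,st,ce=cv2.connectedComponentsWithStats(cv2.morphologyEx(o.astype(np.uint8),cv2.MORPH_CLOSE,np.ones((9,9))))
for j in range(1,k):
    if st[j,4]>300:
        P=np.argwhere(l==j)[:,::-1]; X=w(c,P,30)[:,:2].astype(np.float32); r=cv2.minAreaRect(cv2.convexHull(X)); ctr=np.array(r[0])
        print("orange",((ctr-C)@UX).round(1),((ctr-C)@UY).round(1),np.round(r[1],1),round(r[2],1),st[j])
print("tube rows",[ (r,int(m[r,376,2]),int(m[r,376,1])) for r in range(20,170,8)])
for r in(70,90,110,130): print(r,[int(v) for v in m[r,360:394:2,2]])
E
```

```text
b1 [(21, 131, 253), (23, 24, 254), (22, 125, 253), (21, 134, 253), (22, 118, 253), (22, 126, 253), (21, 134, 253), (23, 22, 254), (22, 127, 253), (21, 135, 253), (22, 105, 253), (22, 127, 253), (21, 135, 253), (22, 35, 254), (22, 128, 253)]
b0 [(19, 141, 253), (22, 79, 253), (21, 131, 253), (10, 153, 211), (9, 123, 219), (10, 148, 213), (10, 154, 212), (13, 27, 246), (10, 149, 211), (19, 144, 253), (20, 38, 252), (20, 138, 253), (19, 121, 252), (19, 117, 252), (19, 115, 252)]
orange -31.4 -0.3 [33.  53.8] 6.1 [ 271   65   36   60 1913]
orange -32.4 -95.6 [34.  54.8] 5.9 [ 272  167   35   55 1854]
tube rows [(20, 187, 11), (28, 188, 11), (36, 240, 12), (44, 253, 6), (52, 250, 9), (60, 240, 4), (68, 253, 0), (76, 254, 1), (84, 254, 1), (92, 246, 4), (100, 244, 6), (108, 242, 6), (116, 244, 2), (124, 240, 7), (132, 228, 2), (140, 178, 7), (148, 178, 20), (156, 193, 11), (164, 194, 12)]
70 [116, 115, 114, 113, 141, 220, 249, 253, 254, 254, 254, 254, 246, 204, 191, 191, 190]
90 [117, 115, 115, 115, 132, 201, 249, 245, 241, 251, 254, 253, 239, 195, 191, 192, 191]
110 [116, 115, 114, 117, 149, 230, 249, 242, 244, 253, 254, 215, 160, 189, 191, 192, 191]
130 [198, 197, 188, 142, 193, 244, 253, 254, 253, 253, 253, 238, 172, 163, 163, 163, 163]
```

```bash
python3 -c "
from workcell import *
print(sign_off())"
```

```text
the job is handed in; nothing more can be done
None
```

I handed the job in at about 67 s of the 210 s: both cartridges lie windows up in bays 0 and 1, and the control tube lies centred in the V rests; the bottles and dish were not touched by any move, and the hand-in gave no verdict.

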